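Put away the filling funnels after bottling

ROBOT

A 7-joint arm with a two-finger parallel gripper is mounted at the origin on the work surface. World frame = base frame: x ahead of the robot, y to its left, z up, the work surface at z = 0. Lengths are in m, angles in rad, forces in N, time in s.
With the tool pointing down it reaches from about 0.425 to 0.925 m from the base axis. Payload 6.8 kg.
Tool frame: the origin (TCP) lies at the very end of the fingers, on their centre line; the grasp point (between the pads) lies 19 mm behind it; z points along the fingers, y is the line along which they close (so a half turn about z gives the same grasp; the last joint's range is limited). The gripper opens to 85 mm and grips with 20 to 120 N. Pads are 22 mm wide; open, the fingers measure 114 mm over their backs; the gripper's body (76 mm by 85 mm) begins 54 mm behind the grasp point. The pads swing forward as they close: fully open they stand 13 mm farther back than shut.
Start: joints at [1.01, 0.477, 0.022, 1.555, -0.011, 1.109, -0.083], TCP at [0.295, -0.607, 0.231] pointing down, gripper open.
Joint ranges: [-2.96, 2.96], [-0.34, 2.1], [-1.41, 1.46], [0.24, 2.44], [-1.37, 4.51], [0.17, 1.92], [-2.96, 2.96]. Speed limits (rad/s): [2.39, 2.39, 3.14, 3.14, 3.14, 3.14, 3.14].

INTERFACE

Orientations are given as a unit quaternion [w, x, y, z].
In Python, from station import telemetry, viewer, job, search_frame, cut_out gives the robot as it stands. The module is installed in compiled form; this text tells all that it offers.
- The arm moves only by the shell command python3 -m crank 'ROWS' [FORCE]. ROWS is JSON, a list of rows, each an object with "delta_rot": the turn, a rotation vector about the tool's x, y, z in degrees, a list of three; "xyz": the shift along the tool's x, y, z in m, a list of three; "fingers": the gripper command: -1 is fully open, 1 is shut, values between are in proportion. In form: [{"delta_rot": [ax, ay, az], "xyz": [dx, dy, dz], "fingers": fingers}, ...]. A call has 1 to 10 rows; each row is the pose to reach, as a shift and turn from the pose commanded when the call began, along the tool's axes at that moment; what a row does not reach only later rows make up. A row lasts 1/10 s, in which the tool goes at most 50 mm and 8.59 degrees, less where a joint would pass 70% of its speed; a pose out of reach is approached as far as the arm can. A call with a gripper value outside its range is refused whole. The fingers move at their own pace and stop on an object; FORCE is the grip in N (left out, the last holds). Time passes only in rows, so rows that repeat a pose let the fingers close. It gives the time, the measured TCP pose, the force, the opening and the grip force at its end, in the units of the state.
- telemetry.get_obs(): the state, without advancing time (a new reading comes with each control period).
- viewer.read_camera(name): name is "scene" or "top"; returns a dict with "img" (400x640x3 uint8, red, green, blue), "fx", "fy", "cx", "cy" (pixels), "origin" and "rotation" of the camera in the world. Camera axes: x right, y up, looking along -z (the intrinsics and any distortion apply to the point x, -y, -z); pixel columns grow to the right and rows downward; lengths in m; the calibration is good to about 2 mm. A picture is of the moment at which its call begins. There is no depth.
- job.hand_in(): hands the job in; it is judged then, once.
Trained networks look in the newest picture that a camera, given by its name, has taken for a name from the list of things; names that differ only in an ending like _2 or _b are one class to them, and where a whole thing is asked for, a point or a joint stands for the part that bears it (a point fixed in the world has none). Each returns a list of dicts, best first, with "score" (0 to 1); they miss things now and then, are a little off and sometimes report something else, mostly with a low value. They report only what shows in the picture. A call takes as long as a camera call. They do not tell look-alikes from the thing itself.
- search_frame(camera, thing): "pixel" ([column, row] in pixels, amid what is visible of it).
- cut_out(camera, thing): "pixels" (400x640 bool, what is visible of it) and "pixel" ([column, row] in pixels, amid what is visible of it).
The state is a dict: "t": time; "q": joint angles; "joint_vel": joint speeds; "joint_torque": joint torques, N m; "eef_pos": TCP position; "tool_rot": TCP orientation; "contact_force": force on the tool from outside, world axes, zero at the start; "torque": the same for the moment, N m; "gripper_width": opening from 0.0 (shut) to 1.0 (fully open); "grasp_force": force on a finger pad.
Only numpy, scipy, OpenCV 4.12 (cv2) and the standard library are available. Lean on these libraries where they do the work, as an engineer would, in place of code of your own. Each camera call takes 0.05 s, during which the arm holds its last target. There are 200 camera calls.

TASK

Put the washed funnels away: pull the tray out from under the mesh rack until the funnels on it stand clear of the deck, nest every funnel from the draining mat mouth down over the one of its own size on the tray - let each down gently until it just rests, never ram it or drop it from a height, or the necks wedge and jam - and then slide the tray fully home under the rack with both nests upright on it. Leave the other things on the bench alone.

Things in the scene. Friction and masses are not known exactly. Their poses are not given: they have to be found in the camera images.
- rack: Fixed rack, the overhang: mesh deck 346 mm wide (x), 220 mm deep (y = 0 to 220 mm), underside 205 mm up, on corner legs; bottles on its back edge reach 0.5 m. Origin: on the bench below the middle of the deck's open front edge. The tray slides along the rack's y axis, +y is home, between guide rails 18 mm high with end stops.
- tray: Sheet steel tray 270 mm (x) by 245 mm (y), rims 18 mm, about 0.7 kg, sliding flat on the bench between the rack's rails with 3 mm of play. Origin: centre of its underside; in the rack's frame y = 40 mm when home against the rear stops, -160 mm when out against the front stops, where the funnels on it stand clear of the deck.
- tray_handle (a point): Middle of the tray's pull handle: a black bar 130 mm long (tray x), 10 mm thick (tray y), 12 mm high, on two posts, its centre 62 mm above the bench and 110 mm to -y of the tray's centre. It can be pinched from above.
- spigot_l (a point): On the tray floor (4 mm up) at tray x -62, y 37.5 mm: centre of the low round spigot (90 mm across, 4 mm high) that locates the bottom large funnel.
- spigot_s (a point): On the tray floor (4 mm up) at tray x 68, y 37.5 mm: centre of the low round spigot (66 mm across, 4 mm high) that locates the bottom small funnel.
- base_l: Bottom large funnel, standing mouth down on the tray over its spigot; form and origin as large_1. A funnel let down loosely over one of its size rests about 17 mm higher than it, and centres itself. A shove or ram of more than 40 N wedges the necks; a touch at up to 20 mm/s or a fall of up to 20 mm does not.
- base_s: Bottom small funnel, standing mouth down on the tray over its spigot; form and origin as small_1. Small funnels nest just as the large ones do, each about 17 mm above the one below.
- mat: Fixed ribbed draining mat, 360 x 380 x 4 mm, on which the washed funnels stand; origin under its centre.
- large_1: Large white plastic funnel standing mouth down, neck up: mouth 112 mm across, bowl 25 mm high, then a slim neck tapering from 66 mm to 40 mm at the open tip; 112 mm high, walls 2.5 mm, about 90 g. Origin: centre of the mouth plane (underside); z up along the neck. May be absent.
- large_2: Large white plastic funnel standing mouth down, neck up: mouth 112 mm across, bowl 25 mm high, then a slim neck tapering from 66 mm to 40 mm at the open tip; 112 mm high, walls 2.5 mm, about 90 g. Origin: centre of the mouth plane (underside); z up along the neck. May be absent.
- large_3: Large white plastic funnel standing mouth down, neck up: mouth 112 mm across, bowl 25 mm high, then a slim neck tapering from 66 mm to 40 mm at the open tip; 112 mm high, walls 2.5 mm, about 90 g. Origin: centre of the mouth plane (underside); z up along the neck. May be absent.
- small_1: Small white plastic funnel standing mouth down, neck up: mouth 88 mm across, bowl 20 mm high, then a slim neck tapering from 50 mm to 28 mm at the open tip; 94 mm high, walls 2.5 mm, about 60 g. Origin: centre of the mouth plane (underside); z up along the neck. May be absent.
- small_2: Small white plastic funnel standing mouth down, neck up: mouth 88 mm across, bowl 20 mm high, then a slim neck tapering from 50 mm to 28 mm at the open tip; 94 mm high, walls 2.5 mm, about 60 g. Origin: centre of the mouth plane (underside); z up along the neck. May be absent.
- bung: Bystander: cork barrel bung, 50 mm across, 40 mm high, on the mat; origin under its centre.
- stopper: Bystander: cork stopper, 36 mm across, 34 mm high, standing among the funnels on the mat; origin under its centre.
- rose: Bystander: full rose wine bottle standing, 74 mm across, 290 mm high; origin under its centre.
- beaker: Bystander: clear mug-shaped measure with a handle, 84 mm across, 100 mm high; origin under its centre.
There are look-alikes about, which are no part of the job. Leave any green or pink look-alike of the small_2 alone. What is shaped like the large_2 but blue is not meant.

How it is judged:
On the way, in this order (a step that is already met when the one before it is completed fails the run):
1. the tray has been pulled out from under the rack (y of tray in the frame of rack below -0.12 m), for 0.2 s.
2. every funnel rests in the nest of its size while the tray is out (y of tray in the frame of rack below -0.1 m and horizontal distance between each of large_1, large_2, large_3 and base_l below 0.003 m and z of large_1 in the frame of base_l between 0.012 and 0.058 m and angle between each of large_1, large_2, large_3, small_1, small_2's own z axis and vertical below 0.06 rad and linear speed of each of large_1, large_2, large_3, small_1, small_2 below 0.03 m/s and z of large_2 in the frame of base_l between 0.012 and 0.058 m and z of large_3 in the frame of base_l between 0.012 and 0.058 m and horizontal distance between each of small_1, small_2 and base_s below 0.003 m and z of small_1 in the frame of base_s between 0.012 and 0.041 m and z of small_2 in the frame of base_s between 0.012 and 0.041 m), for 0.3 s.
At the end, for the whole second after the job is handed in: Tray at rest within 10 mm of its rear stops; every funnel at rest, within 3 mm of coaxial with the bottom funnel of its size and 12 to 58 mm (large) or 12 to 41 mm (small) above it; bottom funnels within 12 mm of their spigots; all upright within 3 degrees (y of tray in the frame of rack above 0.03 m and linear speed of tray below 0.01 m/s and horizontal distance between each of large_1, large_2, large_3 and base_l below 0.003 m and z of large_1 in the frame of base_l between 0.012 and 0.058 m and angle between each of large_1, large_2, large_3, small_1, small_2, base_l, base_s's own z axis and vertical below 0.06 rad and linear speed of each of large_1, large_2, large_3, small_1, small_2 below 0.03 m/s and z of large_2 in the frame of base_l between 0.012 and 0.058 m and z of large_3 in the frame of base_l between 0.012 and 0.058 m and horizontal distance between each of small_1, small_2 and base_s below 0.003 m and z of small_1 in the frame of base_s between 0.012 and 0.041 m and z of small_2 in the frame of base_s between 0.012 and 0.041 m and distance between base_l and spigot_l below 0.012 m and distance between base_s and spigot_s below 0.012 m); the robot touches nothing.
It fails at once if a funnel is shoved or rammed into a nest so hard that it wedges: the bottom funnel presses on the tray with more than 40 N (y of tray in the frame of rack below -0.1 m and contact force between any of base_l, base_s and tray above 40 N).
It fails at once if a funnel is let fall into a nest from a height (it falls free over the nest, more than 90 mm above the bottom large or 70 mm above the bottom small funnel) ((horizontal distance between large_1 and base_l below 0.02 m and z of large_1 in the frame of base_l above 0.09 m and linear speed of large_1 above 0.3 m/s and contact force between the fingers and large_1 below 0.01 N) or (horizontal distance between large_2 and base_l below 0.02 m and z of large_2 in the frame of base_l above 0.09 m and linear speed of large_2 above 0.3 m/s and contact force between the fingers and large_2 below 0.01 N) or (horizontal distance between large_3 and base_l below 0.02 m and z of large_3 in the frame of base_l above 0.09 m and linear speed of large_3 above 0.3 m/s and contact force between the fingers and large_3 below 0.01 N) or (horizontal distance between small_1 and base_s below 0.02 m and z of small_1 in the frame of base_s above 0.07 m and linear speed of small_1 above 0.3 m/s and contact force between the fingers and small_1 below 0.01 N) or (horizontal distance between small_2 and base_s below 0.02 m and z of small_2 in the frame of base_s above 0.07 m and linear speed of small_2 above 0.3 m/s and contact force between the fingers and small_2 below 0.01 N)).
It fails at once if a bystander is moved more than 60 mm (distance of any of bung, stopper, rose, beaker from where it was at the start of the episode above 0.06 m).
Of large_1, large_2, large_3, small_1, small_2 only 3 to 5 are there at a start; the rules pass over those that are not, and their reading is None.
At some moment in a run one of large_1, large_2, large_3, small_1, small_2 may be knocked a few centimetres aside while the robot is not near it.
It also fails if it takes over 210 s, if anything falls off the work surface, if the arm or the gripper's body presses on something with over 40 N, if the wrist force passes 120 N, or if a joint passes its speed limit or range.

## Working session

There is one attempt and no reset: what is moved stays moved. The work goes in short steps, Python scripts to look and compute and a shell command to move; the robot and the scene stay as the last step left them, time stands still between calls to the robot, and variables do not carry over. Pictures are saved under pics/ and viewed, at most 14 in all, crops included, and the job is handed in when it is done.

```bash
mkdir -p pics
cat > h.py <<'E'
import numpy as np, cv2
from station import telemetry, viewer, job, search_frame, cut_out
def cam(n):
    c=viewer.read_camera(n); c={**c}; return c
def ray(c,p):
    d=np.array([(p[0]-c['cx'])/c['fx'],-(p[1]-c['cy'])/c['fy'],-1.0])
    return np.array(c['origin']),np.array(c['rotation']).reshape(3,3)@d
def at(c,p,z):
    o,d=ray(c,p); return o+d*(z-o[2])/d[2]
def proj(c,P):
    v=np.array(c['rotation']).reshape(3,3).T@(np.array(P)-np.array(c['origin']))
    return np.array([c['cx']+c['fx']*v[0]/-v[2], c['cy']-c['fy']*v[1]/-v[2]])
def save(c,n,box=None,s=1):
    im=c['img'][:,:,::-1]
    if box: im=im[box[1]:box[3],box[0]:box[2]]
    cv2.imwrite('pics/'+n,cv2.resize(im,None,fx=s,fy=s,interpolation=cv2.INTER_CUBIC))
E
python3 - <<'E'
from h import *
for n in('scene','top'):
    c=cam(n); save(c,n+'0.png'); print(n,[ (k,v) for k,v in c.items() if k!='img'])
    for t in('rack','tray','tray_handle','mat','large_1','small_1','base_l','base_s','bung','stopper','rose','beaker'):
        print(t,[(np.round(r['pixel']).tolist(),round(r['score'],2)) for r in search_frame(n,t)])
o=telemetry.get_obs(); print(o)
E
```

```text
scene [('fx', 446.07076368858003), ('fy', 446.07076368858003), ('cx', 322.95564464827197), ('cy', 206.08244805534213), ('origin', array([ 1.29384512, -0.16214982,  0.90376015])), ('rotation', array([0.7090392 , 0.27889526, 0.2457233 , 0.59925029]))]
rack [([548.0, 144.0], 0.57)]
tray [([462.0, 220.0], 0.96), ([493.0, 228.0], 0.73)]
tray_handle [([462.0, 215.0], 0.96)]
mat [([229.0, 256.0], 0.81)]
large_1 [([289.0, 258.0], 0.97), ([295.0, 214.0], 0.66), ([245.0, 218.0], 0.6), ([207.0, 159.0], 0.56)]
small_1 [([192.0, 227.0], 0.96), ([248.0, 172.0], 0.86), ([170.0, 182.0], 0.67)]
base_l [([495.0, 229.0], 0.97), ([476.0, 192.0], 0.94)]
base_s [([495.0, 229.0], 0.97), ([476.0, 192.0], 0.94)]
bung [([181.0, 272.0], 0.6)]
stopper [([268.0, 236.0], 0.53)]
rose [([433.0, 261.0], 0.74)]
beaker [([347.0, 273.0], 0.86)]
top [('fx', 391.4853613736451), ('fy', 391.4853613736451), ('cx', 320.48278569797986), ('cy', 201.2694890658631), ('origin', array([ 0.35190136, -0.02205424,  1.27791431])), ('rotation', array([-0.70520068, -0.03137256,  0.03896695,  0.70724066]))]
rack [([127.0, 163.0], 0.59)]

[... 578 characters left out ...]
41,  1.55540351, -0.0114755 ,
        1.10927496, -0.08309801]), 'joint_vel': array([-1.28799654e-03,  7.85547972e-05, -1.36489919e-04, -8.24996338e-04,
       -6.72921993e-04, -1.47135215e-03,  5.41222038e-04]), 'joint_torque': array([-8.42722548e-04, -5.96316755e+01,  1.60583217e+00, -2.81531739e+01,
        1.23317877e-02,  1.73497669e-03, -1.49123866e-05]), 'eef_pos': array([ 0.29528634, -0.6070115 ,  0.23130126]), 'tool_rot': array([ 1.97297618e-05,  9.74486521e-01,  2.24446030e-01, -4.85136708e-06]), 'contact_force': array([-5.88447372e-06, -5.90558686e-01, -2.68040966e-01]), 'torque': array([0.01907276, 0.00274631, 0.00411274]), 'grasp_force': 0.0, 'gripper_width': 0.9977513419660562}
```

View images.

```bash
sed -i "s/c={\*\*c}; return c/c={**c}; w,x,y,z=c['rotation']; c['rotation']=R.from_quat([x,y,z,w]).as_matrix(); return c/; 1a from scipy.spatial.transform import Rotation as R" h.py
```

```text
(no output)
```

View pics/scene0.png

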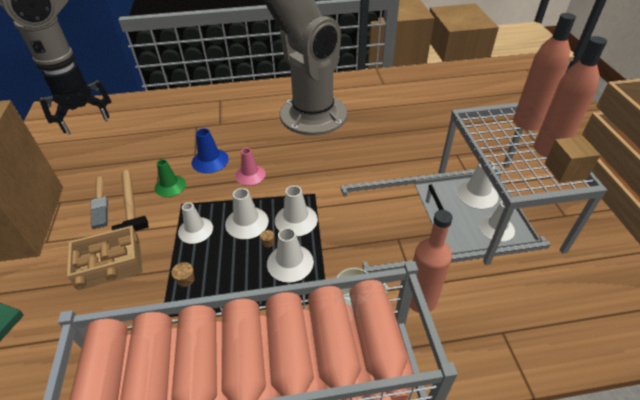

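View pics/top0.png

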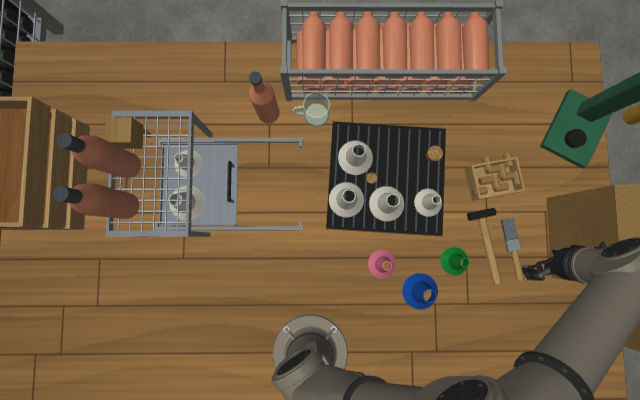

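```bash
cat >> h.py <<'E'
from scipy.optimize import minimize
PR={'L':[(0,.056),(.025,.033),(.112,.020)],'S':[(0,.044),(.020,.025),(.094,.014)]}
T=np.linspace(0,2*np.pi,48,endpoint=False)
def sil(c,x,y,z0,k):
    m=np.zeros((1600,2560),np.uint8); pts=[]
    prev=None
    for h,r in PR[k]:
        q=np.array([proj(c,[x+r*np.cos(t),y+r*np.sin(t),z0+h]) for t in T])*4+1.5
        if prev is not None: cv2.fillConvexPoly(m,cv2.convexHull(np.vstack([prev,q]).astype(np.int32)),255)
        prev=q
    return cv2.resize(m,(640,400),interpolation=cv2.INTER_AREA)/255.
def white(c):
    im=c['img'].astype(int); return ((im.max(2)-im.min(2)<45)&(im.mean(2)>125)).astype(float)
def fit(c,x,y,z0,k,mask=None,it=60):
    """fit x,y of funnel in one camera by silhouette; mask: white"""
    m=white(c) if mask is None else mask
    u,v=proj(c,[x,y,z0+.05]).astype(int); b=slice(max(v-45,0),v+45),slice(max(u-45,0),u+45)
    f=lambda p: np.abs(sil(c,p[0],p[1],z0,k)[b]-m[b]).sum()
    r=minimize(f,[x,y],method='Nelder-Mead',options=dict(maxiter=it,xatol=2e-4,fatol=.3,initial_simplex=[[x,y],[x+.01,y],[x,y+.01]]))
    return r.x,r.fun
E
python3 - <<'E'
from h import *
c=cam('top'); s=cam('scene')
M={}
for n,cc in(('top',c),('scene',s)):
    M[n]=[(r['score'],r['pixels'].astype(float),r['pixel']) for t in('large_1','small_1','base_l') for r in cut_out(n,t)]
for nm,px,z0,k in(('A',(354,160),.004,'L'),('B',(346,202),.004,'L'),('C',(383,202),.004,'L'),('D',(428,202),.004,'S'),('baseL',(186,204),.008,'L'),('baseS',(187,162),.008,'S')):
    p=at(c,px,z0+.03)
    for n,cc in(('top',c),('scene',s)):
        u=proj(cc,[p[0],p[1],z0+.03])
        sc,m,_=min(M[n],key=lambda r:np.hypot(*(np.array(r[2])-u)))
        out=[]
        for kk in 'LS':
            r,f=fit(cc,p[0],p[1],z0,kk,m); out+=[kk,r.round(4).tolist(),round(f)]
        print(nm,n,round(m.sum()),out)
# handle
im=c['img'].astype(int); b=(im.max(2)<60); b[:, :222]=0;b[:,238:]=0;b[:150]=0;b[215:]=0
vs,us=np.nonzero(b); print(len(us),us.min(),us.max(),vs.min(),vs.max())
rect=cv2.minAreaRect(np.c_[us,vs].astype(np.float32)); print(rect)
for p in cv2.boxPoints(rect): print(at(c,p,.068).round(4))
for t in((302,142),(302,228),(242,142),(242,229)): print(t,at(c,t,.018).round(3))
for t in('bung','stopper','rose','beaker'):
    r=search_frame('top',t); print(t,at(c,r[0]['pixel'],.03).round(3) if r else None)
save(c,'crop1.png',(150,90,460,300),2.5)
E
```

```text
A top 864 ['L', [0.6234, -0.1513], 123, 'S', [0.6113, -0.144], 421]
A scene 1325 ['L', [0.4808, -0.1188], 124, 'S', [0.4861, -0.1078], 360]
B top 795 ['L', [0.4835, -0.1201], 149, 'S', [0.4729, -0.1141], 445]
B scene 1325 ['L', [0.4826, -0.1184], 149, 'S', [0.475, -0.1121], 484]
C top 859 ['L', [0.4709, -0.2519], 109, 'S', [0.4624, -0.2406], 423]
C scene 1465 ['L', [0.4743, -0.2498], 80, 'S', [0.4846, -0.2503], 584]
D top 560 ['L', [0.4782, -0.3836], 362, 'S', [0.4749, -0.3891], 39]
D scene 875 ['L', [0.4611, -0.382], 578, 'S', [0.4721, -0.3867], 47]
baseL top 704 ['L', [0.4729, 0.3965], 299, 'S', [0.463, 0.3883], 503]
baseL scene 1127 ['L', [0.48, 0.3968], 276, 'S', [0.4833, 0.385], 356]
baseS top 372 ['L', [0.6019, 0.389], 580, 'S', [0.6044, 0.3961], 241]
baseS scene 507 ['L', [0.5944, 0.3996], 1031, 'S', [0.6069, 0.3981], 461]
133 227 231 161 201
((228.94166564941406, 180.98358154296875), (3.292693853378296, 40.01211166381836), 1.6846843957901)
[0.4744 0.2553 0.068 ]
[0.6003 0.2542 0.068 ]
[0.5999 0.2439 0.068 ]
[0.4741 0.2451 0.068 ]
(302, 142) [0.673 0.024 0.018]
(302, 228) [0.392 0.024 0.018]
(242, 142) [0.673 0.221 0.018]
(242, 229) [0.389 0.216 0.018]
bung [ 0.637 -0.409  0.03 ]
stopper [ 0.558 -0.202  0.03 ]
rose [0.816 0.147 0.03 ]
beaker [ 0.781 -0.019  0.03 ]
```

View pics/crop1.png

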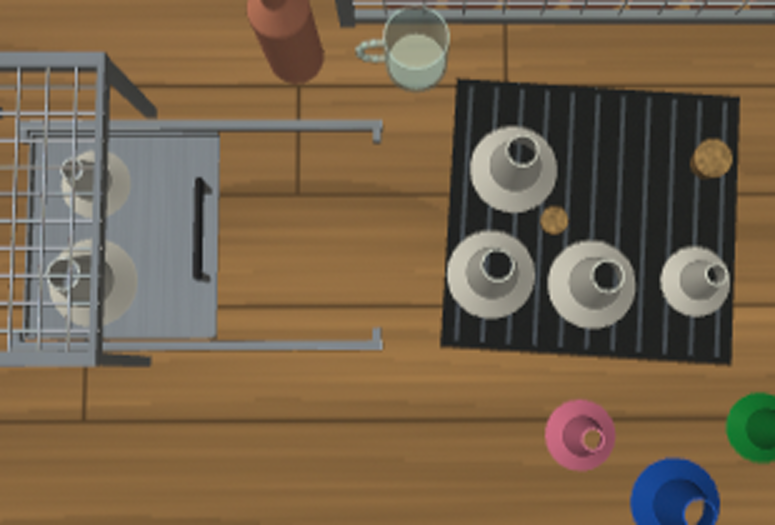

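The crop shows the four white funnels on the mat: large A (354,160), B (346,202) and C (386,203), and small D (428,202). They match in colour and size. The blue (420,291), pink (382,264) and green (454,261) ones are look-alikes off the mat, so I'll leave them. The tray handle is at about (0.537, 0.250). First I'll square the tool up to the world axes.

```bash
R='x'; python3 -m crank '[{"delta_rot":[0,0,8.5],"xyz":[0,0,0],"fingers":-1},{"delta_rot":[0,0,17],"xyz":[0,0,0],"fingers":-1},{"delta_rot":[0,0,25.94],"xyz":[0,0,0],"fingers":-1},{"delta_rot":[0,0,25.94],"xyz":[0,0,0],"fingers":-1}]' 30
```

```text
t: 2.3
eef_pos: [0.2954, -0.6069, 0.2313]
tool_rot: [0.0, 1.0, -0.001, -0.0]
contact_force: [0.6, -0.2, 0.4]
gripper_width: 1.0
grasp_force: 0.0
```

```bash
python3 -m crank '[{"delta_rot":[0,0,0],"xyz":[0.1,-0.2,0],"fingers":-1},{"delta_rot":[0,0,0],"xyz":[0.2,-0.4,0],"fingers":-1},{"delta_rot":[0,0,0],"xyz":[0.24,-0.857,0],"fingers":-1},{"delta_rot":[0,0,0],"xyz":[0.24,-0.857,0],"fingers":-1},{"delta_rot":[0,0,0],"xyz":[0.24,-0.857,0],"fingers":-1},{"delta_rot":[0,0,0],"xyz":[0.24,-0.857,0],"fingers":-1},{"delta_rot":[0,0,0],"xyz":[0.24,-0.857,0],"fingers":-1},{"delta_rot":[0,0,0],"xyz":[0.24,-0.857,0],"fingers":-1},{"delta_rot":[0,0,0],"xyz":[0.24,-0.857,0],"fingers":-1},{"delta_rot":[0,0,0],"xyz":[0.24,-0.857,0],"fingers":-1}]'
```

```text
t: 3.3
eef_pos: [0.4389, -0.128, 0.2318]
tool_rot: [0.0, 1.0, 0.002, 0.001]
contact_force: [1.1, 0.1, -0.0]
gripper_width: 0.998
grasp_force: 0.0
```

```bash
python3 -m crank '[{"delta_rot":[0,0,0],"xyz":[0.098,-0.378,0],"fingers":-1},{"delta_rot":[0,0,0],"xyz":[0.098,-0.378,0],"fingers":-1},{"delta_rot":[0,0,0],"xyz":[0.098,-0.378,0],"fingers":-1},{"delta_rot":[0,0,0],"xyz":[0.098,-0.378,0],"fingers":-1},{"delta_rot":[0,0,0],"xyz":[0.098,-0.378,0],"fingers":-1},{"delta_rot":[0,0,0],"xyz":[0.098,-0.378,0],"fingers":-1},{"delta_rot":[0,0,0],"xyz":[0.098,-0.378,0],"fingers":-1},{"delta_rot":[0,0,0],"xyz":[0.098,-0.378,0],"fingers":-1},{"delta_rot":[0,0,0],"xyz":[0.098,-0.378,0],"fingers":-1},{"delta_rot":[0,0,0],"xyz":[0.098,-0.378,0],"fingers":-1}]'; python3 -c "
from h import *
print(telemetry.get_obs()['tool_rot'],telemetry.get_obs()['q'])"
```

```text
t: 4.3
eef_pos: [0.5364, 0.2489, 0.231]
tool_rot: [0.0, 1.0, 0.002, -0.0]
contact_force: [-0.1, -0.7, -0.4]
gripper_width: 1.001
grasp_force: 0.0
[ 6.06612751e-05  9.99996888e-01  2.48364620e-03 -2.27237224e-04] [-0.24644633  0.36745053 -0.37500419  1.74144778  0.15110198  1.06153984
 -2.23848213]
```

```bash
python3 -m crank '[{"delta_rot":[0,0,0],"xyz":[0,-0.001,0.05],"fingers":-1},{"delta_rot":[0,0,0],"xyz":[0,-0.001,0.10],"fingers":-1},{"delta_rot":[0,0,0],"xyz":[0,-0.001,0.14],"fingers":-1},{"delta_rot":[0,0,0],"xyz":[0,-0.001,0.17],"fingers":-1},{"delta_rot":[0,0,0],"xyz":[0,-0.001,0.186],"fingers":-1},{"delta_rot":[0,0,0],"xyz":[0,-0.001,0.186],"fingers":1},{"delta_rot":[0,0,0],"xyz":[0,-0.001,0.186],"fingers":1},{"delta_rot":[0,0,0],"xyz":[0,-0.001,0.186],"fingers":1},{"delta_rot":[0,0,0],"xyz":[0,-0.001,0.186],"fingers":1},{"delta_rot":[0,0,0],"xyz":[0,-0.001,0.186],"fingers":1}]' 40
```

```text
t: 5.3
eef_pos: [0.5374, 0.25, 0.0466]
tool_rot: [-0.001, 1.0, 0.0, 0.001]
contact_force: [0.8, 2.4, 1.3]
gripper_width: 0.139
grasp_force: 0.2
```

```bash
python3 -m crank '[{"delta_rot":[0,0,0],"xyz":[0,0,0],"fingers":1},{"delta_rot":[0,0,0],"xyz":[0,0,0],"fingers":1},{"delta_rot":[0,0,0],"xyz":[0,0.003,0],"fingers":1},{"delta_rot":[0,0,0],"xyz":[0,0.01,0],"fingers":1},{"delta_rot":[0,0,0],"xyz":[0,0.022,0],"fingers":1},{"delta_rot":[0,0,0],"xyz":[0,0.037,0],"fingers":1},{"delta_rot":[0,0,0],"xyz":[0,0.052,0],"fingers":1},{"delta_rot":[0,0,0],"xyz":[0,0.067,0],"fingers":1},{"delta_rot":[0,0,0],"xyz":[0,0.082,0],"fingers":1},{"delta_rot":[0,0,0],"xyz":[0,0.097,0],"fingers":1}]' && python3 -m crank '[{"delta_rot":[0,0,0],"xyz":[0,0.015,0],"fingers":1},{"delta_rot":[0,0,0],"xyz":[0,0.03,0],"fingers":1},{"delta_rot":[0,0,0],"xyz":[0,0.045,0],"fingers":1},{"delta_rot":[0,0,0],"xyz":[0,0.06,0],"fingers":1},{"delta_rot":[0,0,0],"xyz":[0,0.073,0],"fingers":1},{"delta_rot":[0,0,0],"xyz":[0,0.083,0],"fingers":1},{"delta_rot":[0,0,0],"xyz":[0,0.09,0],"fingers":1},{"delta_rot":[0,0,0],"xyz":[0,0.093,0],"fingers":1},{"delta_rot":[0,0,0],"xyz":[0,0.093,0],"fingers":1},{"delta_rot":[0,0,0],"xyz":[0,0.093,0],"fingers":-1}]'
```

```text
t: 6.3
eef_pos: [0.5378, 0.1553, 0.0467]
tool_rot: [-0.002, 1.0, 0.001, 0.002]
contact_force: [-0.6, 8.5, 4.5]
gripper_width: 0.11
grasp_force: 39.9
t: 7.3
eef_pos: [0.5369, 0.0595, 0.0458]
tool_rot: [-0.0, 1.0, 0.0, 0.0]
contact_force: [0.3, 0.3, -0.3]
gripper_width: 0.261
grasp_force: 0.0
```

```bash
python3 -m crank '[{"delta_rot":[0,0,0],"xyz":[0,0,0],"fingers":-1},{"delta_rot":[0,0,0],"xyz":[0,0,0],"fingers":-1},{"delta_rot":[0,0,0],"xyz":[0,0,-0.04],"fingers":-1},{"delta_rot":[0,0,0],"xyz":[0,0,-0.09],"fingers":-1},{"delta_rot":[0,0,0],"xyz":[0,0,-0.14],"fingers":-1},{"delta_rot":[0,0,0],"xyz":[0,0,-0.19],"fingers":-1},{"delta_rot":[0,0,0],"xyz":[-0.06,0.447,-0.21],"fingers":-1},{"delta_rot":[0,0,0],"xyz":[-0.06,0.447,-0.21],"fingers":-1},{"delta_rot":[0,0,0],"xyz":[-0.06,0.447,-0.21],"fingers":-1},{"delta_rot":[0,0,0],"xyz":[-0.06,0.447,-0.21],"fingers":-1}]' && python3 -m crank '[{"delta_rot":[0,0,0],"xyz":[-0.05,0.32,0],"fingers":-1},{"delta_rot":[0,0,0],"xyz":[-0.05,0.32,0],"fingers":-1},{"delta_rot":[0,0,0],"xyz":[-0.05,0.32,0],"fingers":-1},{"delta_rot":[0,0,0],"xyz":[-0.05,0.32,0],"fingers":-1},{"delta_rot":[0,0,0],"xyz":[-0.05,0.32,0],"fingers":-1},{"delta_rot":[0,0,0],"xyz":[-0.05,0.32,0],"fingers":-1},{"delta_rot":[0,0,0],"xyz":[-0.05,0.32,0],"fingers":-1}]'
cat > look.py <<'E'
from h import *
import sys
# usage: look.py name:x,y,z0,k ...
c={n:cam(n) for n in('top','scene')}
for n in c: save(c[n],sys.argv[1]+n+'.png')
M={n:[(r['pixels'].astype(float),np.array(r['pixel'])) for t in('large_1','small_1') for r in cut_out(n,t)] for n in c}
for a in sys.argv[2:]:
    nm,s=a.split(':'); x,y,z,k=s.split(','); x,y,z=float(x),float(y),float(z)
    for n in c:
        u=proj(c[n],[x,y,z+.03])
        m,q=min(M[n],key=lambda r:np.hypot(*(r[1]-u)))
        if np.hypot(*(q-u))>25: print(nm,n,'none'); continue
        r,f=fit(c[n],x,y,z,k,m); print(nm,n,r.round(4),round(f),round(m.sum()))
o=telemetry.get_obs(); print(o['t'],o['eef_pos'].round(4))
E
python3 look.py p1 A:.622,-.15,.004,L B:.483,-.119,.004,L C:.4725,-.251,.004,L D:.4735,-.388,.004,S bL:.475,.2,.008,L bS:.605,.2,.008,S
```

```text
t: 8.3
eef_pos: [0.509, -0.1411, 0.2443]
tool_rot: [0.0, 1.0, -0.0, -0.0]
contact_force: [1.3, -0.5, -0.5]
gripper_width: 1.002
grasp_force: 0.0
t: 9.0
eef_pos: [0.4566, -0.4644, 0.2435]
tool_rot: [0.001, 1.0, -0.003, -0.001]
contact_force: [-0.4, 0.4, -0.7]
gripper_width: 1.003
grasp_force: 0.0
A top [ 0.6239 -0.1513] 113 856
A scene none
B top none
B scene [ 0.4826 -0.1181] 135 1296
C top [ 0.4706 -0.2531] 146 798
C scene [ 0.4717 -0.2511] 65 1394
D top [ 0.4736 -0.3882] 42 562
D scene [ 0.4736 -0.3875] 46 892
bL top none
bL scene none
bS top none
bS scene none
9.3 [ 0.4608 -0.4571  0.2439]
```

View pics/p1top.png

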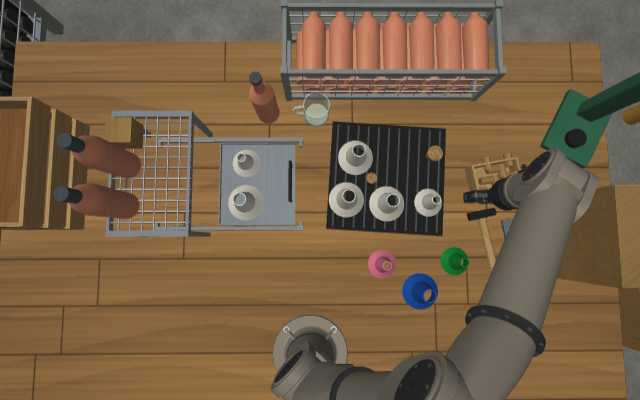

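```bash
sed -i "s/('large_1','small_1')/('large_1','small_1','base_l')/" look.py
python3 -m crank '[{"delta_rot":[0,0,0],"xyz":[0.013,-0.045,0.0],"fingers":-1},{"delta_rot":[0,0,0],"xyz":[0.013,-0.069,0.03],"fingers":-1},{"delta_rot":[0,0,0],"xyz":[0.013,-0.069,0.06],"fingers":-1},{"delta_rot":[0,0,0],"xyz":[0.013,-0.069,0.06],"fingers":-1}]'
python3 look.py p2 A:.622,-.15,.004,L B:.483,-.119,.004,L  bL:.475,.207,.008,L bS:.605,.207,.008,S
python3 - <<'E'
from h import *
im=cv2.imread('pics/p2top.png'); c=cam('top')
for (x,y,z,k) in((.6235,-.151,.004,'L'),(.475,.207,.008,'L'),(.605,.207,.008,'S'),(.472,-.252,.004,'L'),(.483,-.1185,.004,'L')):
    m=(sil(c,x,y,z,k)>.5).astype(np.uint8); cs,_=cv2.findContours(cv2.resize(m,None,fx=4,fy=4,interpolation=0),0,1)
    if 'big' not in dir(): big=cv2.resize(im,None,fx=4,fy=4,interpolation=cv2.INTER_CUBIC)
    cv2.drawContours(big,cs,-1,(0,0,255),1)
cv2.imwrite('pics/ov.png',cv2.resize(big[480:960,860:1660],None,fx=1,fy=1))
E
```

```text
t: 9.7
eef_pos: [0.4717, -0.3857, 0.1808]
tool_rot: [-0.002, 1.0, 0.002, -0.003]
contact_force: [-1.3, -0.5, -0.1]
gripper_width: 1.002
grasp_force: 0.0
A top [ 0.6252 -0.1505] 107 826
A scene [ 0.6244 -0.1496] 101 1739
B top [ 0.4842 -0.1196] 141 876
B scene [ 0.4841 -0.1182] 140 1322
bL top [0.475  0.2081] 111 882
bL scene [0.4797 0.2068] 64 1285
bS top [0.606  0.2079] 53 540
bS scene [0.6012 0.2033] 461 485
10.1 [ 0.4735 -0.3907  0.1854]
```

View pics/ov.png

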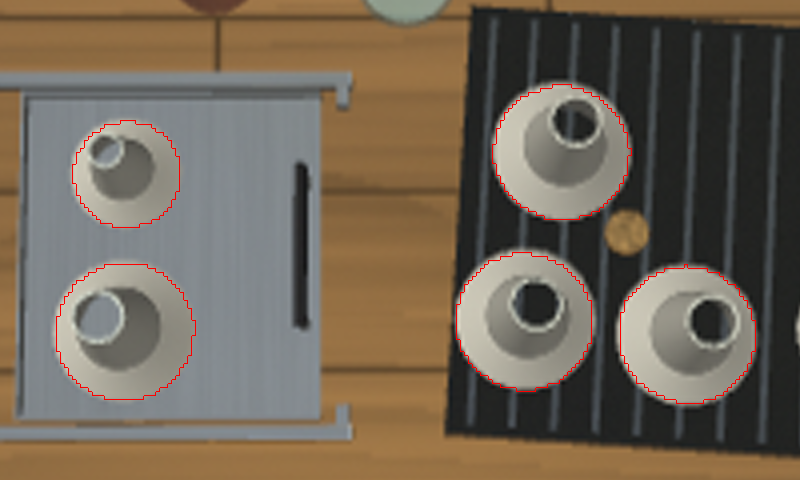

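The overlay circles sit on the mouth rims of the two tray funnels (about 125,174 and 125,332 in the crop) and on A, B and C on the mat, so the fitted positions hold. Next I'll grasp D.

```bash
python3 -m crank '[{"delta_rot":[0,0,0],"xyz":[0,-0.002,0.04],"fingers":-1},{"delta_rot":[0,0,0],"xyz":[0,-0.002,0.08],"fingers":-1},{"delta_rot":[0,0,0],"xyz":[0,-0.002,0.11],"fingers":-1},{"delta_rot":[0,0,0],"xyz":[0,-0.002,0.129],"fingers":-1},{"delta_rot":[0,0,0],"xyz":[0,-0.002,0.129],"fingers":-1},{"delta_rot":[0,0,0],"xyz":[0,-0.002,0.129],"fingers":0.2},{"delta_rot":[0,0,0],"xyz":[0,-0.002,0.129],"fingers":0.5},{"delta_rot":[0,0,0],"xyz":[0,-0.002,0.129],"fingers":1},{"delta_rot":[0,0,0],"xyz":[0,-0.002,0.129],"fingers":1},{"delta_rot":[0,0,0],"xyz":[0,-0.002,0.129],"fingers":1}]' 25 && python3 -m crank '[{"delta_rot":[0,0,0],"xyz":[0,0,0],"fingers":1},{"delta_rot":[0,0,0],"xyz":[0,0,0],"fingers":1}]'
```

```text
t: 11.15
eef_pos: [0.4739, -0.3888, 0.0566]
tool_rot: [0.001, 1.0, -0.0, 0.001]
contact_force: [-0.7, -0.9, 6.2]
gripper_width: 0.437
grasp_force: 24.9
t: 11.35
eef_pos: [0.4739, -0.3888, 0.0566]
tool_rot: [0.001, 1.0, -0.0, 0.001]
contact_force: [-0.2, -0.4, 6.3]
gripper_width: 0.438
grasp_force: 25.0
```

```bash
python3 -m crank '[{"delta_rot":[0,0,0],"xyz":[0,0,-0.004],"fingers":1},{"delta_rot":[0,0,0],"xyz":[0,0,-0.012],"fingers":1},{"delta_rot":[0,0,0],"xyz":[0,0,-0.03],"fingers":1},{"delta_rot":[0,0,0],"xyz":[0,0,-0.055],"fingers":1},{"delta_rot":[0,0,0],"xyz":[0,0,-0.085],"fingers":1},{"delta_rot":[0,0,0],"xyz":[0,0,-0.115],"fingers":1},{"delta_rot":[0,0,0],"xyz":[0,0,-0.145],"fingers":1},{"delta_rot":[0,0,0],"xyz":[0,0,-0.16],"fingers":1},{"delta_rot":[0,0,0],"xyz":[0.01,-0.02,-0.16],"fingers":1},{"delta_rot":[0,0,0],"xyz":[0.02,-0.05,-0.16],"fingers":1}]'
```

```text
t: 12.35
eef_pos: [0.4924, -0.3394, 0.2155]
tool_rot: [0.001, 1.0, -0.002, 0.0]
contact_force: [0.3, 1.1, -1.4]
gripper_width: 0.439
grasp_force: 24.9
```

```bash
python3 -m crank '[{"delta_rot":[0,0,0],"xyz":[0.01,-0.035,0],"fingers":1},{"delta_rot":[0,0,0],"xyz":[0.02,-0.075,0],"fingers":1},{"delta_rot":[0,0,0],"xyz":[0.03,-0.115,0],"fingers":1},{"delta_rot":[0,0,0],"xyz":[0.04,-0.155,0],"fingers":1},{"delta_rot":[0,0,0],"xyz":[0.05,-0.195,0],"fingers":1},{"delta_rot":[0,0,0],"xyz":[0.06,-0.235,0],"fingers":1},{"delta_rot":[0,0,0],"xyz":[0.07,-0.275,0],"fingers":1},{"delta_rot":[0,0,0],"xyz":[0.08,-0.315,0],"fingers":1},{"delta_rot":[0,0,0],"xyz":[0.09,-0.355,0],"fingers":1},{"delta_rot":[0,0,0],"xyz":[0.1,-0.39,0],"fingers":1}]' && python3 -m crank '[{"delta_rot":[0,0,0],"xyz":[0.003,-0.035,0],"fingers":1},{"delta_rot":[0,0,0],"xyz":[0.006,-0.07,0],"fingers":1},{"delta_rot":[0,0,0],"xyz":[0.009,-0.1,0],"fingers":1},{"delta_rot":[0,0,0],"xyz":[0.011,-0.125,0],"fingers":1},{"delta_rot":[0,0,0],"xyz":[0.011,-0.142,0],"fingers":1},{"delta_rot":[0,0,0],"xyz":[0.011,-0.15,0],"fingers":1},{"delta_rot":[0,0,0],"xyz":[0.011,-0.155,0],"fingers":1},{"delta_rot":[0,0,0],"xyz":[0.011,-0.155,0],"fingers":1},{"delta_rot":[0,0,0],"xyz":[0.011,-0.155,0],"fingers":1}]'
cat > w.py <<'E'
from h import *
import sys
c={n:cam(n) for n in('top','scene')}
P=[float(v) for v in sys.argv[2:5]]; B=[]
for n in c:
    u,v=proj(c[n],P).astype(int); u=min(max(u,80),560);v=min(max(v,75),325)
    im=c[n]['img'][v-75:v+75,u-80:u+80,::-1]; B.append(cv2.resize(im,(400,375),interpolation=cv2.INTER_CUBIC))
cv2.imwrite('pics/'+sys.argv[1]+'.png',np.hstack(B)); print(telemetry.get_obs()['eef_pos'].round(4),telemetry.get_obs()['t'])
E
python3 w.py d1 .6 .2 .12
```

```text
t: 13.35
eef_pos: [0.5927, 0.0544, 0.2147]
tool_rot: [-0.0, 1.0, 0.001, -0.001]
contact_force: [0.5, -0.5, -1.0]
gripper_width: 0.438
grasp_force: 24.9
t: 14.25
eef_pos: [0.6043, 0.2055, 0.2151]
tool_rot: [0.0, 1.0, -0.001, -0.0]
contact_force: [0.8, 0.0, -0.8]
gripper_width: 0.435
grasp_force: 24.9
[0.6043 0.2056 0.2152] 14.35
```

View pics/d1.png

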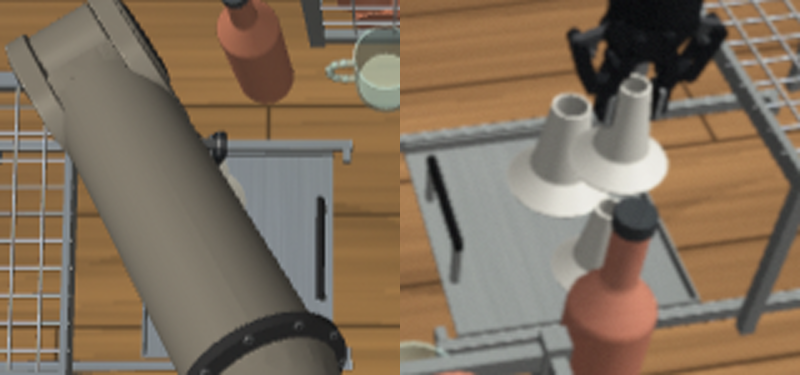

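```bash
python3 -m crank '[{"delta_rot":[0,0,0],"xyz":[0.001,-0.002,0.01],"fingers":1},{"delta_rot":[0,0,0],"xyz":[0.001,-0.002,0.025],"fingers":1},{"delta_rot":[0,0,0],"xyz":[0.001,-0.002,0.04],"fingers":1},{"delta_rot":[0,0,0],"xyz":[0.001,-0.002,0.055],"fingers":1},{"delta_rot":[0,0,0],"xyz":[0.001,-0.002,0.07],"fingers":1},{"delta_rot":[0,0,0],"xyz":[0.001,-0.002,0.085],"fingers":1},{"delta_rot":[0,0,0],"xyz":[0.001,-0.002,0.1],"fingers":1},{"delta_rot":[0,0,0],"xyz":[0.001,-0.002,0.11],"fingers":1},{"delta_rot":[0,0,0],"xyz":[0.001,-0.002,0.115],"fingers":1},{"delta_rot":[0,0,0],"xyz":[0.001,-0.002,0.115],"fingers":1}]' && python3 -m crank '[{"delta_rot":[0,0,0],"xyz":[0,0,0.0015],"fingers":1},{"delta_rot":[0,0,0],"xyz":[0,0,0.003],"fingers":1},{"delta_rot":[0,0,0],"xyz":[0,0,0.0045],"fingers":1},{"delta_rot":[0,0,0],"xyz":[0,0,0.006],"fingers":1},{"delta_rot":[0,0,0],"xyz":[0,0,0.0075],"fingers":1},{"delta_rot":[0,0,0],"xyz":[0,0,0.009],"fingers":1},{"delta_rot":[0,0,0],"xyz":[0,0,0.0105],"fingers":1},{"delta_rot":[0,0,0],"xyz":[0,0,0.012],"fingers":1}]'
```

```text
t: 15.35
eef_pos: [0.6047, 0.209, 0.0994]
tool_rot: [0.0, 1.0, 0.0, -0.0]
contact_force: [-0.2, -0.4, -0.2]
gripper_width: 0.432
grasp_force: 24.9
t: 16.15
eef_pos: [0.6051, 0.2091, 0.088]
tool_rot: [0.0, 1.0, 0.0, -0.0]
contact_force: [-0.4, 0.3, -1.4]
gripper_width: 0.434
grasp_force: 24.9
```

```bash
python3 -m crank '[{"delta_rot":[0,0,0],"xyz":[0,0.001,0.0015],"fingers":1},{"delta_rot":[0,0,0],"xyz":[0,0.0015,0.003],"fingers":1},{"delta_rot":[0,0,0],"xyz":[0,0.0015,0.0045],"fingers":1},{"delta_rot":[0,0,0],"xyz":[0,0.0015,0.006],"fingers":1}]'
```

```text
t: 16.55
eef_pos: [0.6051, 0.2076, 0.0821]
tool_rot: [-0.0, 1.0, 0.0, 0.0]
contact_force: [0.3, 1.1, -0.3]
gripper_width: 0.435
grasp_force: 24.9
```

```bash
python3 -m crank '[{"delta_rot":[0,0,0],"xyz":[0,0,0.001],"fingers":1},{"delta_rot":[0,0,0],"xyz":[0,0,0.002],"fingers":1},{"delta_rot":[0,0,0],"xyz":[0,0,0.002],"fingers":0.05},{"delta_rot":[0,0,0],"xyz":[0,0,0.002],"fingers":-0.1},{"delta_rot":[0,0,0],"xyz":[0,0,0.002],"fingers":-0.4},{"delta_rot":[0,0,0],"xyz":[0,0,0.002],"fingers":-0.8},{"delta_rot":[0,0,0],"xyz":[0,0,0.002],"fingers":-0.8},{"delta_rot":[0,0,0],"xyz":[0,0,-0.01],"fingers":-0.8},{"delta_rot":[0,0,0],"xyz":[0,0,-0.03],"fingers":-0.8},{"delta_rot":[0,0,0],"xyz":[0,0,-0.06],"fingers":-0.8}]'
```

```text
t: 17.55
eef_pos: [0.6041, 0.2072, 0.1422]
tool_rot: [0.0, 1.0, 0.0, -0.001]
contact_force: [-0.2, -1.0, 0.2]
gripper_width: 0.9
grasp_force: 0.0
```

```bash
python3 -m crank '[{"delta_rot":[0,0,0],"xyz":[0,0,-0.05],"fingers":-1},{"delta_rot":[0,0,0],"xyz":[0,0,-0.09],"fingers":-1},{"delta_rot":[0,0,0],"xyz":[-0.133,0.46,-0.09],"fingers":-1},{"delta_rot":[0,0,0],"xyz":[-0.133,0.46,-0.09],"fingers":-1},{"delta_rot":[0,0,0],"xyz":[-0.133,0.46,-0.09],"fingers":-1},{"delta_rot":[0,0,0],"xyz":[-0.133,0.46,-0.09],"fingers":-1},{"delta_rot":[0,0,0],"xyz":[-0.133,0.46,-0.09],"fingers":-1},{"delta_rot":[0,0,0],"xyz":[-0.133,0.46,-0.09],"fingers":-1},{"delta_rot":[0,0,0],"xyz":[-0.133,0.46,-0.09],"fingers":-1},{"delta_rot":[0,0,0],"xyz":[-0.133,0.46,-0.09],"fingers":-1}]' && python3 -m crank '[{"delta_rot":[0,0,0],"xyz":[-0.025,0.11,0],"fingers":-1},{"delta_rot":[0,0,0],"xyz":[-0.025,0.11,0],"fingers":-1},{"delta_rot":[0,0,0],"xyz":[-0.025,0.11,0],"fingers":-1},{"delta_rot":[0,0,0],"xyz":[-0.025,0.11,0],"fingers":-1}]'
python3 look.py p3 A:.624,-.15,.004,L B:.483,-.119,.004,L C:.472,-.252,.004,L  bL:.475,.207,.008,L D:.605,.207,.025,S
python3 w.py p3w .55 .2 .05
```

```text
t: 18.55
eef_pos: [0.4933, -0.1784, 0.2335]
tool_rot: [0.0, 1.0, 0.0, 0.001]
contact_force: [1.2, -1.9, -0.1]
gripper_width: 1.003
grasp_force: 0.0
t: 18.95
eef_pos: [0.468, -0.2892, 0.2329]
tool_rot: [0.0, 1.0, -0.003, 0.0]
contact_force: [-0.1, 0.2, 0.6]
gripper_width: 1.0
grasp_force: 0.0
A top [ 0.6242 -0.1513] 131 882
A scene none
B top [ 0.4842 -0.1194] 156 903
B scene [ 0.4832 -0.1185] 184 1204
C top [ 0.4704 -0.2505] 226 700
C scene [ 0.471  -0.2495] 69 1431
bL top [0.4752 0.2077] 122 892
bL scene [0.4796 0.2064] 100 1347
D top [0.6054 0.2079] 67 588
D scene [0.6022 0.2055] 466 501
19.35 [ 0.4695 -0.2854  0.2322]
[ 0.4693 -0.286   0.2322] 19.45
```

View pics/p3w.png

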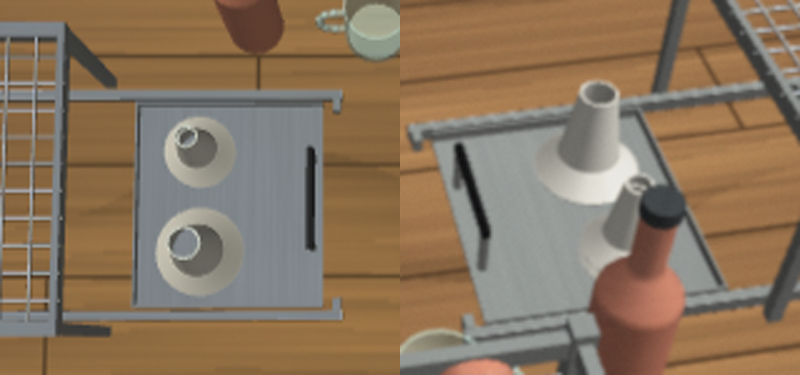

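The small funnel D is nested (left crop 200,150; right crop 637,185), concentric and upright. Next is C.

```bash
python3 -m crank '[{"delta_rot":[0,0,0],"xyz":[0.0015,-0.0355,0.04],"fingers":-1},{"delta_rot":[0,0,0],"xyz":[0.0015,-0.0355,0.06],"fingers":-1},{"delta_rot":[0,0,0],"xyz":[0.0015,-0.0355,0.1],"fingers":-1},{"delta_rot":[0,0,0],"xyz":[0.0015,-0.0355,0.14],"fingers":-1},{"delta_rot":[0,0,0],"xyz":[0.0015,-0.0355,0.164],"fingers":-1},{"delta_rot":[0,0,0],"xyz":[0.0015,-0.0355,0.164],"fingers":0},{"delta_rot":[0,0,0],"xyz":[0.0015,-0.0355,0.164],"fingers":0.5},{"delta_rot":[0,0,0],"xyz":[0.0015,-0.0355,0.164],"fingers":1},{"delta_rot":[0,0,0],"xyz":[0.0015,-0.0355,0.164],"fingers":1},{"delta_rot":[0,0,0],"xyz":[0.0015,-0.0355,0.164],"fingers":1}]' 30 && python3 -m crank '[{"delta_rot":[0,0,0],"xyz":[0,0,0],"fingers":1},{"delta_rot":[0,0,0],"xyz":[0,0,0],"fingers":1},{"delta_rot":[0,0,0],"xyz":[0,0,-0.004],"fingers":1},{"delta_rot":[0,0,0],"xyz":[0,0,-0.012],"fingers":1},{"delta_rot":[0,0,0],"xyz":[0,0,-0.03],"fingers":1},{"delta_rot":[0,0,0],"xyz":[0,0,-0.06],"fingers":1},{"delta_rot":[0,0,0],"xyz":[0,0,-0.095],"fingers":1},{"delta_rot":[0,0,0],"xyz":[0,0,-0.13],"fingers":1},{"delta_rot":[0,0,0],"xyz":[0,0,-0.155],"fingers":1},{"delta_rot":[0,0,0],"xyz":[0,0,-0.165],"fingers":1}]'
```

```text
t: 20.45
eef_pos: [0.4717, -0.2517, 0.0696]
tool_rot: [0.001, 1.0, -0.0, 0.001]
contact_force: [1.0, -1.3, 4.1]
gripper_width: 0.585
grasp_force: 31.5
t: 21.45
eef_pos: [0.4713, -0.2515, 0.2362]
tool_rot: [0.001, 1.0, -0.0, 0.002]
contact_force: [-0.9, 0.7, -0.6]
gripper_width: 0.585
grasp_force: 31.1
```

```bash
python3 -m crank '[{"delta_rot":[0,0,0],"xyz":[0,-0.015,0],"fingers":1},{"delta_rot":[0,0,0],"xyz":[0,-0.045,0],"fingers":1},{"delta_rot":[0,0,0],"xyz":[0,-0.085,0],"fingers":1},{"delta_rot":[0,0,0],"xyz":[0.001,-0.125,0],"fingers":1},{"delta_rot":[0,0,0],"xyz":[0.002,-0.165,0],"fingers":1},{"delta_rot":[0,0,0],"xyz":[0.003,-0.205,0],"fingers":1},{"delta_rot":[0,0,0],"xyz":[0.004,-0.245,0],"fingers":1},{"delta_rot":[0,0,0],"xyz":[0.004,-0.285,0],"fingers":1},{"delta_rot":[0,0,0],"xyz":[0.004,-0.325,0],"fingers":1},{"delta_rot":[0,0,0],"xyz":[0.004,-0.36,0],"fingers":1}]' && python3 -m crank '[{"delta_rot":[0,0,0],"xyz":[0,-0.035,0],"fingers":1},{"delta_rot":[0,0,0],"xyz":[0,-0.065,0],"fingers":1},{"delta_rot":[0,0,0],"xyz":[0,-0.085,0],"fingers":1},{"delta_rot":[0,0,0],"xyz":[0,-0.095,0],"fingers":1},{"delta_rot":[0,0,0],"xyz":[0,-0.099,0],"fingers":1},{"delta_rot":[0,0,0],"xyz":[0,-0.099,0.01],"fingers":1},{"delta_rot":[0,0,0],"xyz":[0,-0.099,0.02],"fingers":1},{"delta_rot":[0,0,0],"xyz":[0,-0.099,0.02],"fingers":1},{"delta_rot":[0,0,0],"xyz":[0,-0.099,0.02],"fingers":1}]'; python3 w.py d2 .5 .2 .12
```

```text
t: 22.45
eef_pos: [0.4722, 0.1116, 0.2313]
tool_rot: [0.0, 1.0, 0.001, -0.002]
contact_force: [-0.2, -0.5, -0.5]
gripper_width: 0.587
grasp_force: 31.1
t: 23.35
eef_pos: [0.4743, 0.2067, 0.2125]
tool_rot: [0.0, 1.0, -0.001, -0.001]
contact_force: [0.9, 0.6, 0.0]
gripper_width: 0.585
grasp_force: 31.1
[0.4747 0.2074 0.2133] 23.45
```

View pics/d2.png

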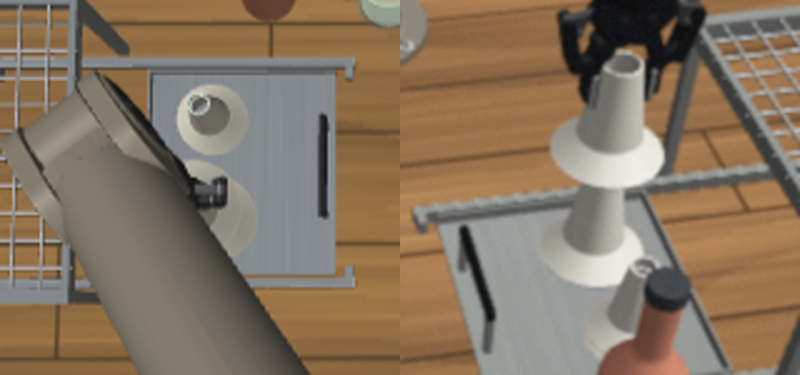

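C (right crop 610,130) hangs upright over the base funnel (595,230). I'll lower it.

```bash
python3 -m crank '[{"delta_rot":[0,0,0],"xyz":[0.001,0,0.01],"fingers":1},{"delta_rot":[0,0,0],"xyz":[0.001,0,0.025],"fingers":1},{"delta_rot":[0,0,0],"xyz":[0.001,0,0.04],"fingers":1},{"delta_rot":[0,0,0],"xyz":[0.001,0,0.055],"fingers":1},{"delta_rot":[0,0,0],"xyz":[0.001,0,0.07],"fingers":1},{"delta_rot":[0,0,0],"xyz":[0.001,0,0.085],"fingers":1},{"delta_rot":[0,0,0],"xyz":[0.001,0,0.095],"fingers":1},{"delta_rot":[0,0,0],"xyz":[0.001,0,0.102],"fingers":1},{"delta_rot":[0,0,0],"xyz":[0.001,0,0.106],"fingers":1},{"delta_rot":[0,0,0],"xyz":[0.001,0,0.108],"fingers":1}]' && python3 -m crank '[{"delta_rot":[0,0,0],"xyz":[0,0,0.0015],"fingers":1},{"delta_rot":[0,0,0],"xyz":[0,0,0.003],"fingers":1},{"delta_rot":[0,0,0],"xyz":[0,0,0.0045],"fingers":1},{"delta_rot":[0,0,0],"xyz":[0,0,0.006],"fingers":1},{"delta_rot":[0,0,0],"xyz":[0,0,0.0075],"fingers":1},{"delta_rot":[0,0,0],"xyz":[0,0,0.009],"fingers":1},{"delta_rot":[0,0,0],"xyz":[0,0,0.01],"fingers":1}]'
```

```text
t: 24.45
eef_pos: [0.4755, 0.2079, 0.105]
tool_rot: [-0.0, 1.0, 0.0, 0.0]
contact_force: [0.3, -0.3, -0.3]
gripper_width: 0.587
grasp_force: 31.1
t: 25.15
eef_pos: [0.4755, 0.2078, 0.095]
tool_rot: [0.0, 1.0, 0.0, 0.0]
contact_force: [1.0, 0.5, -0.1]
gripper_width: 0.59
grasp_force: 31.1
```

```bash
python3 -m crank '[{"delta_rot":[0,0,0],"xyz":[0,0,0.001],"fingers":1},{"delta_rot":[0,0,0],"xyz":[0,0,0.002],"fingers":1},{"delta_rot":[0,0,0],"xyz":[0,0,0.002],"fingers":-0.3},{"delta_rot":[0,0,0],"xyz":[0,0,0.002],"fingers":-0.6},{"delta_rot":[0,0,0],"xyz":[0,0,0.002],"fingers":-0.9},{"delta_rot":[0,0,0],"xyz":[0,0,0.002],"fingers":-0.9},{"delta_rot":[0,0,0],"xyz":[0,0,0.002],"fingers":-0.9},{"delta_rot":[0,0,0],"xyz":[0,0,-0.01],"fingers":-0.9},{"delta_rot":[0,0,0],"xyz":[0,0,-0.03],"fingers":-0.9},{"delta_rot":[0,0,0],"xyz":[0,0,-0.06],"fingers":-0.9}]' && python3 -m crank '[{"delta_rot":[0,0,0],"xyz":[0,0,-0.05],"fingers":-1},{"delta_rot":[0,0,0],"xyz":[0,0,-0.08],"fingers":-1},{"delta_rot":[0,0,0],"xyz":[0.01,0.36,-0.08],"fingers":-1},{"delta_rot":[0,0,0],"xyz":[0.01,0.36,-0.08],"fingers":-1},{"delta_rot":[0,0,0],"xyz":[0.01,0.36,-0.08],"fingers":-1},{"delta_rot":[0,0,0],"xyz":[0.01,0.36,-0.08],"fingers":-1},{"delta_rot":[0,0,0],"xyz":[0.01,0.36,-0.08],"fingers":-1},{"delta_rot":[0,0,0],"xyz":[0.01,0.36,-0.08],"fingers":-1},{"delta_rot":[0,0,0],"xyz":[0.01,0.36,-0.08],"fingers":-1},{"delta_rot":[0,0,0],"xyz":[0.01,0.36,-0.08],"fingers":-1}]'
python3 look.py p4 A:.624,-.15,.004,L B:.483,-.119,.004,L C:.4755,.2075,.025,L D:.605,.2075,.025,S
```

```text
t: 26.15
eef_pos: [0.4745, 0.2074, 0.1555]
tool_rot: [0.0, 1.0, 0.0, -0.001]
contact_force: [1.1, 0.5, 0.3]
gripper_width: 0.949
grasp_force: 0.0
t: 27.15
eef_pos: [0.4846, -0.1588, 0.236]
tool_rot: [0.001, 1.0, -0.004, 0.0]
contact_force: [-0.7, 0.1, 0.1]
gripper_width: 1.001
grasp_force: 0.0
A top [ 0.6253 -0.1468] 243 678
A scene [ 0.623  -0.1495] 62 1647
B top [ 0.4814 -0.1168] 293 668
B scene [ 0.4821 -0.1174] 134 1308
C top none
C scene [0.4805 0.2066] 95 1343
D top [0.6046 0.2076] 80 588
D scene [0.6036 0.2046] 450 520
27.55 [ 0.4857 -0.1503  0.2353]
```

```bash
python3 -m crank '[{"delta_rot":[0,0,0],"xyz":[-0.0025,-0.033,0.03],"fingers":-1},{"delta_rot":[0,0,0],"xyz":[-0.0025,-0.033,0.06],"fingers":-1},{"delta_rot":[0,0,0],"xyz":[-0.0025,-0.033,0.1],"fingers":-1},{"delta_rot":[0,0,0],"xyz":[-0.0025,-0.033,0.14],"fingers":-1},{"delta_rot":[0,0,0],"xyz":[-0.0025,-0.033,0.167],"fingers":-1},{"delta_rot":[0,0,0],"xyz":[-0.0025,-0.033,0.167],"fingers":0},{"delta_rot":[0,0,0],"xyz":[-0.0025,-0.033,0.167],"fingers":0.5},{"delta_rot":[0,0,0],"xyz":[-0.0025,-0.033,0.167],"fingers":1},{"delta_rot":[0,0,0],"xyz":[-0.0025,-0.033,0.167],"fingers":1},{"delta_rot":[0,0,0],"xyz":[-0.0025,-0.033,0.167],"fingers":1}]' 30 && python3 -m crank '[{"delta_rot":[0,0,0],"xyz":[0,0,0],"fingers":1},{"delta_rot":[0,0,0],"xyz":[0,0,0],"fingers":1},{"delta_rot":[0,0,0],"xyz":[0,0,-0.004],"fingers":1},{"delta_rot":[0,0,0],"xyz":[0,0,-0.012],"fingers":1},{"delta_rot":[0,0,0],"xyz":[0,0,-0.03],"fingers":1},{"delta_rot":[0,0,0],"xyz":[0,0,-0.06],"fingers":1},{"delta_rot":[0,0,0],"xyz":[0,0,-0.095],"fingers":1},{"delta_rot":[0,0,0],"xyz":[0,0,-0.13],"fingers":1},{"delta_rot":[0,0,0],"xyz":[0,0,-0.155],"fingers":1},{"delta_rot":[0,0,0],"xyz":[0,0,-0.165],"fingers":1}]'
```

```text
t: 28.55
eef_pos: [0.4843, -0.1192, 0.0696]
tool_rot: [0.0, 1.0, 0.0, 0.002]
contact_force: [-0.1, -0.5, 3.5]
gripper_width: 0.592
grasp_force: 31.5
t: 29.55
eef_pos: [0.4839, -0.1194, 0.2361]
tool_rot: [0.001, 1.0, -0.0, 0.002]
contact_force: [-1.1, -0.4, -1.0]
gripper_width: 0.589
grasp_force: 31.1
```

```bash
python3 -m crank '[{"delta_rot":[0,0,0],"xyz":[0,-0.015,0],"fingers":1},{"delta_rot":[0,0,0],"xyz":[0,-0.045,0],"fingers":1},{"delta_rot":[0,0,0],"xyz":[-0.001,-0.085,0],"fingers":1},{"delta_rot":[0,0,0],"xyz":[-0.002,-0.125,0],"fingers":1},{"delta_rot":[0,0,0],"xyz":[-0.004,-0.165,0],"fingers":1},{"delta_rot":[0,0,0],"xyz":[-0.006,-0.205,0],"fingers":1},{"delta_rot":[0,0,0],"xyz":[-0.008,-0.245,0],"fingers":1},{"delta_rot":[0,0,0],"xyz":[-0.0085,-0.28,0],"fingers":1},{"delta_rot":[0,0,0],"xyz":[-0.0085,-0.305,0],"fingers":1},{"delta_rot":[0,0,0],"xyz":[-0.0085,-0.32,0],"fingers":1}]' && python3 -m crank '[{"delta_rot":[0,0,0],"xyz":[0,-0.007,0],"fingers":1},{"delta_rot":[0,0,0],"xyz":[0,-0.007,0],"fingers":1},{"delta_rot":[0,0,0],"xyz":[0,-0.007,0],"fingers":1},{"delta_rot":[0,0,0],"xyz":[0,-0.007,0],"fingers":1}]'; python3 w.py d3 .5 .2 .12
```

```text
t: 30.55
eef_pos: [0.4733, 0.2031, 0.2323]
tool_rot: [-0.0, 1.0, 0.002, -0.001]
contact_force: [-0.6, 0.6, -0.9]
gripper_width: 0.59
grasp_force: 31.1
t: 30.95
eef_pos: [0.4746, 0.2064, 0.2329]
tool_rot: [0.0, 1.0, -0.001, -0.0]
contact_force: [0.4, 0.5, -0.8]
gripper_width: 0.585
grasp_force: 31.1
[0.4746 0.2068 0.2331] 31.05
```

View pics/d3.png

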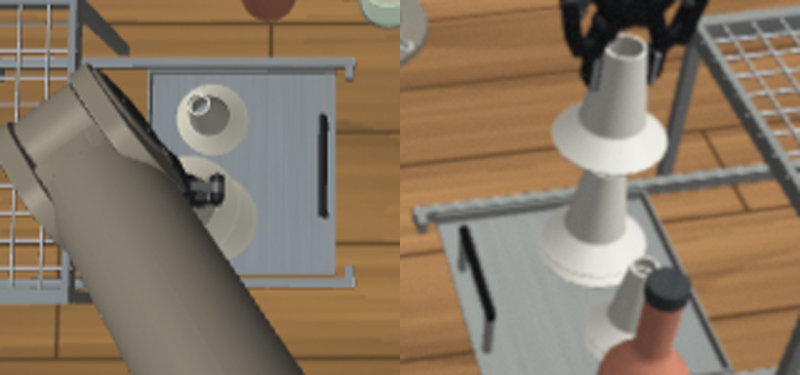

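C is nested upright (double rim at about 595,270), and B hangs above it. I'll lower B the same way.

```bash
python3 -m crank '[{"delta_rot":[0,0,0],"xyz":[0.001,0,0.01],"fingers":1},{"delta_rot":[0,0,0],"xyz":[0.001,0,0.025],"fingers":1},{"delta_rot":[0,0,0],"xyz":[0.001,0,0.04],"fingers":1},{"delta_rot":[0,0,0],"xyz":[0.001,0,0.055],"fingers":1},{"delta_rot":[0,0,0],"xyz":[0.001,0,0.07],"fingers":1},{"delta_rot":[0,0,0],"xyz":[0.001,0,0.085],"fingers":1},{"delta_rot":[0,0,0],"xyz":[0.001,0,0.097],"fingers":1},{"delta_rot":[0,0,0],"xyz":[0.001,0,0.105],"fingers":1},{"delta_rot":[0,0,0],"xyz":[0.001,0,0.109],"fingers":1},{"delta_rot":[0,0,0],"xyz":[0.001,0,0.111],"fingers":1}]' && python3 -m crank '[{"delta_rot":[0,0,0],"xyz":[0,0,0.0015],"fingers":1},{"delta_rot":[0,0,0],"xyz":[0,0,0.003],"fingers":1},{"delta_rot":[0,0,0],"xyz":[0,0,0.0045],"fingers":1},{"delta_rot":[0,0,0],"xyz":[0,0,0.006],"fingers":1},{"delta_rot":[0,0,0],"xyz":[0,0,0.0075],"fingers":1},{"delta_rot":[0,0,0],"xyz":[0,0,0.009],"fingers":1},{"delta_rot":[0,0,0],"xyz":[0,0,0.01],"fingers":1}]'
```

```text
t: 32.05
eef_pos: [0.4755, 0.2078, 0.1219]
tool_rot: [-0.0, 1.0, 0.0, -0.0]
contact_force: [0.3, 1.0, -1.6]
gripper_width: 0.586
grasp_force: 31.1
t: 32.75
eef_pos: [0.4754, 0.2078, 0.112]
tool_rot: [0.0, 1.0, 0.0, -0.0]
contact_force: [0.3, 1.3, -0.9]
gripper_width: 0.585
grasp_force: 31.1
```

```bash
python3 -m crank '[{"delta_rot":[0,0,0],"xyz":[0,0,0.001],"fingers":1},{"delta_rot":[0,0,0],"xyz":[0,0,0.002],"fingers":1},{"delta_rot":[0,0,0],"xyz":[0,0,0.002],"fingers":-0.3},{"delta_rot":[0,0,0],"xyz":[0,0,0.002],"fingers":-0.6},{"delta_rot":[0,0,0],"xyz":[0,0,0.002],"fingers":-0.9},{"delta_rot":[0,0,0],"xyz":[0,0,0.002],"fingers":-0.9},{"delta_rot":[0,0,0],"xyz":[0,0,0.002],"fingers":-0.9},{"delta_rot":[0,0,0],"xyz":[0,0,-0.01],"fingers":-0.9},{"delta_rot":[0,0,0],"xyz":[0,0,-0.03],"fingers":-0.9},{"delta_rot":[0,0,0],"xyz":[0,0,-0.06],"fingers":-0.9}]' && python3 -m crank '[{"delta_rot":[0,0,0],"xyz":[0,0,-0.05],"fingers":-1},{"delta_rot":[0,0,0],"xyz":[0,0,-0.07],"fingers":-1},{"delta_rot":[0,0,0],"xyz":[0.15,0.36,-0.07],"fingers":-1},{"delta_rot":[0,0,0],"xyz":[0.15,0.36,-0.07],"fingers":-1},{"delta_rot":[0,0,0],"xyz":[0.15,0.36,-0.07],"fingers":-1},{"delta_rot":[0,0,0],"xyz":[0.15,0.36,-0.07],"fingers":-1},{"delta_rot":[0,0,0],"xyz":[0.15,0.36,-0.07],"fingers":-1},{"delta_rot":[0,0,0],"xyz":[0.15,0.36,-0.07],"fingers":-1},{"delta_rot":[0,0,0],"xyz":[0.15,0.36,-0.07],"fingers":-1},{"delta_rot":[0,0,0],"xyz":[0.15,0.36,-0.07],"fingers":-1}]'
python3 look.py p5 A:.624,-.15,.004,L B:.4755,.2075,.042,L D:.605,.2075,.025,S
```

```text
t: 33.75
eef_pos: [0.4745, 0.2074, 0.1725]
tool_rot: [0.0, 1.0, 0.0, -0.001]
contact_force: [0.3, 1.3, -0.0]
gripper_width: 0.95
grasp_force: 0.0
t: 34.75
eef_pos: [0.626, -0.1557, 0.2432]
tool_rot: [0.0, 1.0, -0.001, 0.0]
contact_force: [-0.8, 0.6, -0.7]
gripper_width: 1.002
grasp_force: 0.0
A top [ 0.6229 -0.1492] 170 729
A scene [ 0.6245 -0.15  ] 83 1724
B top [0.4744 0.207 ] 152 946
B scene [0.4805 0.2066] 79 1362
D top [0.6046 0.2079] 70 548
D scene [0.6063 0.2056] 452 522
35.15 [ 0.6254 -0.1502  0.2427]
```

```bash
python3 -m crank '[{"delta_rot":[0,0,0],"xyz":[-0.001,0,0.04],"fingers":-1},{"delta_rot":[0,0,0],"xyz":[-0.001,0,0.08],"fingers":-1},{"delta_rot":[0,0,0],"xyz":[-0.001,0,0.12],"fingers":-1},{"delta_rot":[0,0,0],"xyz":[-0.001,0,0.15],"fingers":-1},{"delta_rot":[0,0,0],"xyz":[-0.001,0,0.1745],"fingers":-1},{"delta_rot":[0,0,0],"xyz":[-0.001,0,0.1745],"fingers":0},{"delta_rot":[0,0,0],"xyz":[-0.001,0,0.1745],"fingers":0.5},{"delta_rot":[0,0,0],"xyz":[-0.001,0,0.1745],"fingers":1},{"delta_rot":[0,0,0],"xyz":[-0.001,0,0.1745],"fingers":1},{"delta_rot":[0,0,0],"xyz":[-0.001,0,0.1745],"fingers":1}]' 30 && python3 -m crank '[{"delta_rot":[0,0,0],"xyz":[0,0,0],"fingers":1},{"delta_rot":[0,0,0],"xyz":[0,0,0],"fingers":1},{"delta_rot":[0,0,0],"xyz":[0,0,-0.004],"fingers":1},{"delta_rot":[0,0,0],"xyz":[0,0,-0.012],"fingers":1},{"delta_rot":[0,0,0],"xyz":[0,0,-0.03],"fingers":1},{"delta_rot":[0,0,0],"xyz":[0,0,-0.06],"fingers":1},{"delta_rot":[0,0,0],"xyz":[0,0,-0.095],"fingers":1},{"delta_rot":[0,0,0],"xyz":[0,0,-0.13],"fingers":1},{"delta_rot":[0,0,0],"xyz":[0,0,-0.16],"fingers":1},{"delta_rot":[0,0,0],"xyz":[0,0,-0.175],"fingers":1}]'
```

```text
t: 36.15
eef_pos: [0.6258, -0.1521, 0.0695]
tool_rot: [0.0, 1.0, 0.0, 0.002]
contact_force: [0.3, 0.5, 4.8]
gripper_width: 0.588
grasp_force: 31.6
t: 37.15
eef_pos: [0.6254, -0.1524, 0.2462]
tool_rot: [0.0, 1.0, -0.0, 0.002]
contact_force: [-0.0, 0.2, -0.7]
gripper_width: 0.588
grasp_force: 31.0
```

```bash
python3 -m crank '[{"delta_rot":[0,0,0],"xyz":[-0.006,-0.015,0],"fingers":1},{"delta_rot":[0,0,0],"xyz":[-0.018,-0.045,0],"fingers":1},{"delta_rot":[0,0,0],"xyz":[-0.034,-0.08,0],"fingers":1},{"delta_rot":[0,0,0],"xyz":[-0.05,-0.12,0],"fingers":1},{"delta_rot":[0,0,0],"xyz":[-0.067,-0.16,0],"fingers":1},{"delta_rot":[0,0,0],"xyz":[-0.084,-0.2,0],"fingers":1},{"delta_rot":[0,0,0],"xyz":[-0.1,-0.24,0],"fingers":1},{"delta_rot":[0,0,0],"xyz":[-0.117,-0.28,0],"fingers":1},{"delta_rot":[0,0,0],"xyz":[-0.13,-0.315,0],"fingers":1},{"delta_rot":[0,0,0],"xyz":[-0.141,-0.34,0],"fingers":1}]' && python3 -m crank '[{"delta_rot":[0,0,0],"xyz":[-0.006,-0.014,0],"fingers":1},{"delta_rot":[0,0,0],"xyz":[-0.009,-0.02,0],"fingers":1},{"delta_rot":[0,0,0],"xyz":[-0.009,-0.02,0],"fingers":1},{"delta_rot":[0,0,0],"xyz":[-0.009,-0.02,0],"fingers":1}]'; python3 w.py d4 .5 .2 .12
```

```text
t: 38.15
eef_pos: [0.4799, 0.1907, 0.2407]
tool_rot: [0.0, 1.0, 0.002, -0.002]
contact_force: [0.3, -0.1, -1.0]
gripper_width: 0.589
grasp_force: 31.0
t: 38.55
eef_pos: [0.4742, 0.2067, 0.2418]
tool_rot: [0.001, 1.0, -0.0, -0.001]
contact_force: [-1.3, 0.0, -1.1]
gripper_width: 0.588
grasp_force: 31.0
[0.4747 0.2065 0.2422] 38.65
```

View pics/d4.png

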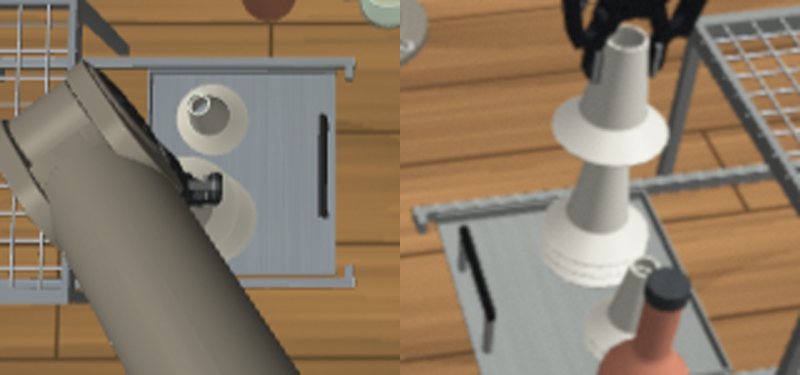

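B is nested (three rims at 595,260) and A hangs above it. I'll lower A.

```bash
python3 -m crank '[{"delta_rot":[0,0,0],"xyz":[0.002,0,0.01],"fingers":1},{"delta_rot":[0,0,0],"xyz":[0.002,0,0.025],"fingers":1},{"delta_rot":[0,0,0],"xyz":[0.002,0,0.04],"fingers":1},{"delta_rot":[0,0,0],"xyz":[0.002,0,0.055],"fingers":1},{"delta_rot":[0,0,0],"xyz":[0.002,0,0.07],"fingers":1},{"delta_rot":[0,0,0],"xyz":[0.002,0,0.083],"fingers":1},{"delta_rot":[0,0,0],"xyz":[0.002,0,0.093],"fingers":1},{"delta_rot":[0,0,0],"xyz":[0.002,0,0.099],"fingers":1},{"delta_rot":[0,0,0],"xyz":[0.002,0,0.102],"fingers":1},{"delta_rot":[0,0,0],"xyz":[0.002,0,0.103],"fingers":1}]' && python3 -m crank '[{"delta_rot":[0,0,0],"xyz":[0,0,0.0015],"fingers":1},{"delta_rot":[0,0,0],"xyz":[0,0,0.003],"fingers":1},{"delta_rot":[0,0,0],"xyz":[0,0,0.0045],"fingers":1},{"delta_rot":[0,0,0],"xyz":[0,0,0.006],"fingers":1},{"delta_rot":[0,0,0],"xyz":[0,0,0.0075],"fingers":1},{"delta_rot":[0,0,0],"xyz":[0,0,0.009],"fingers":1},{"delta_rot":[0,0,0],"xyz":[0,0,0.01],"fingers":1}]'
```

```text
t: 39.65
eef_pos: [0.4766, 0.2079, 0.1396]
tool_rot: [-0.0, 1.0, 0.0, 0.0]
contact_force: [0.2, -0.2, -0.6]
gripper_width: 0.587
grasp_force: 31.0
t: 40.35
eef_pos: [0.4764, 0.2078, 0.1295]
tool_rot: [0.0, 1.0, 0.0, -0.0]
contact_force: [-0.7, 0.6, -1.1]
gripper_width: 0.59
grasp_force: 31.0
```

```bash
python3 -m crank '[{"delta_rot":[0,0,0],"xyz":[0,0,0.0015],"fingers":1},{"delta_rot":[0,0,0],"xyz":[0,0,0.0025],"fingers":1},{"delta_rot":[0,0,0],"xyz":[0,0,0.0025],"fingers":-0.3},{"delta_rot":[0,0,0],"xyz":[0,0,0.0025],"fingers":-0.6},{"delta_rot":[0,0,0],"xyz":[0,0,0.0025],"fingers":-0.9},{"delta_rot":[0,0,0],"xyz":[0,0,0.0025],"fingers":-0.9},{"delta_rot":[0,0,0],"xyz":[0,0,0.0025],"fingers":-0.9},{"delta_rot":[0,0,0],"xyz":[0,0,-0.01],"fingers":-0.9},{"delta_rot":[0,0,0],"xyz":[0,0,-0.03],"fingers":-0.9},{"delta_rot":[0,0,0],"xyz":[0,0,-0.06],"fingers":-0.9}]' && python3 -m crank '[{"delta_rot":[0,0,0],"xyz":[0,0,-0.045],"fingers":-1},{"delta_rot":[0,0,0],"xyz":[0,0,-0.05],"fingers":-1},{"delta_rot":[0,0,0],"xyz":[0.06,0.36,-0.05],"fingers":-1},{"delta_rot":[0,0,0],"xyz":[0.06,0.36,-0.05],"fingers":-1},{"delta_rot":[0,0,0],"xyz":[0.06,0.36,-0.05],"fingers":-1},{"delta_rot":[0,0,0],"xyz":[0.06,0.36,-0.05],"fingers":-1},{"delta_rot":[0,0,0],"xyz":[0.06,0.36,-0.05],"fingers":-1},{"delta_rot":[0,0,0],"xyz":[0.06,0.36,-0.05],"fingers":-1},{"delta_rot":[0,0,0],"xyz":[0.06,0.36,-0.05],"fingers":-1},{"delta_rot":[0,0,0],"xyz":[0.06,0.36,-0.05],"fingers":-1}]'
python3 look.py p6 A:.4755,.2075,.059,L D:.605,.2075,.025,S
python3 w.py p6w .5 .2 .08
python3 - <<'E'
from h import *
c=cam('top'); im=c['img'].astype(int); b=(im.max(2)<60); 
u,v=proj(c,[.537,.0595,.068]).astype(int); k=np.zeros_like(b); k[v-25:v+25,u-8:u+8]=1; b&=k
vs,us=np.nonzero(b); print(at(c,(us.mean()+.0,vs.mean()),.066),len(us))
E
```

```text
t: 41.35
eef_pos: [0.4756, 0.2074, 0.19]
tool_rot: [0.0, 1.0, 0.0, -0.001]
contact_force: [1.0, -0.1, 0.0]
gripper_width: 0.952
grasp_force: 0.0
t: 42.35
eef_pos: [0.5361, -0.159, 0.24]
tool_rot: [0.001, 1.0, -0.004, 0.0]
contact_force: [-0.7, -0.3, 0.0]
gripper_width: 1.0
grasp_force: 0.0
A top [0.4859 0.1898] 985 26
A scene [0.4822 0.2065] 142 1375
D top [0.6061 0.2085] 55 539
D scene [0.6074 0.2041] 419 563
42.75 [ 0.5366 -0.1502  0.2399]
[ 0.5365 -0.1509  0.2398] 42.85
[0.53677038 0.05974689 0.066     ] 121
```

View pics/p6w.png

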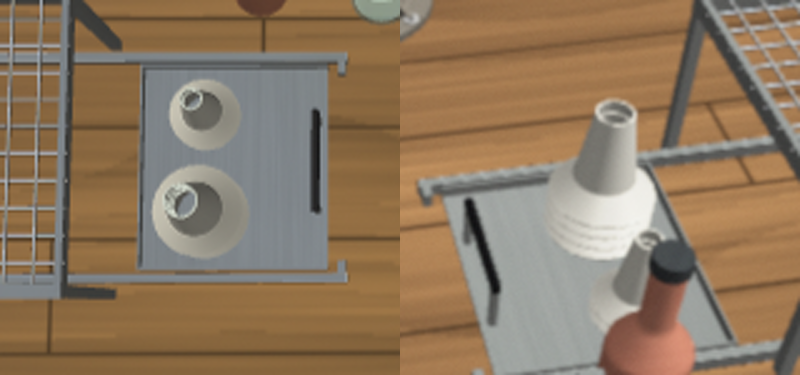

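Both nests stand upright: large with four rims at (600,230), small at (620,300). Now I'll grasp the handle and slide the tray home.

```bash
python3 -m crank '[{"delta_rot":[0,0,0],"xyz":[0,-0.04,0],"fingers":-1},{"delta_rot":[0,0,0],"xyz":[0,-0.09,0],"fingers":-1},{"delta_rot":[0,0,0],"xyz":[0,-0.13,0],"fingers":-1},{"delta_rot":[0,0,0],"xyz":[0,-0.17,0],"fingers":-1},{"delta_rot":[0,0,0],"xyz":[0,-0.2,0],"fingers":-1},{"delta_rot":[0,0,0],"xyz":[0,-0.2105,0],"fingers":-1},{"delta_rot":[0,0,0],"xyz":[0,-0.2105,0.04],"fingers":-1},{"delta_rot":[0,0,0],"xyz":[0,-0.2105,0.08],"fingers":-1},{"delta_rot":[0,0,0],"xyz":[0,-0.2105,0.1],"fingers":-1},{"delta_rot":[0,0,0],"xyz":[0,-0.2105,0.1],"fingers":-1}]' && python3 -m crank '[{"delta_rot":[0,0,0],"xyz":[0,0,0.03],"fingers":-1},{"delta_rot":[0,0,0],"xyz":[0,0,0.06],"fingers":-1},{"delta_rot":[0,0,0],"xyz":[0,0,0.08],"fingers":-1},{"delta_rot":[0,0,0],"xyz":[0,0,0.093],"fingers":-1},{"delta_rot":[0,0,0],"xyz":[0,0,0.093],"fingers":0},{"delta_rot":[0,0,0],"xyz":[0,0,0.093],"fingers":0.5},{"delta_rot":[0,0,0],"xyz":[0,0,0.093],"fingers":0.7},{"delta_rot":[0,0,0],"xyz":[0,0,0.093],"fingers":1},{"delta_rot":[0,0,0],"xyz":[0,0,0.093],"fingers":1},{"delta_rot":[0,0,0],"xyz":[0,0,0.093],"fingers":1}]' 40
```

```text
t: 43.9
eef_pos: [0.5342, 0.0568, 0.1367]
tool_rot: [0.001, 1.0, -0.0, -0.003]
contact_force: [0.5, -0.1, 0.2]
gripper_width: 1.002
grasp_force: 0.0
t: 44.9
eef_pos: [0.5372, 0.0595, 0.0476]
tool_rot: [-0.001, 1.0, 0.0, 0.001]
contact_force: [-1.5, 2.7, 5.6]
gripper_width: 0.106
grasp_force: 40.4
```

```bash
python3 -m crank '[{"delta_rot":[0,0,0],"xyz":[0,-0.003,0],"fingers":1},{"delta_rot":[0,0,0],"xyz":[0,-0.009,0],"fingers":1},{"delta_rot":[0,0,0],"xyz":[0,-0.018,0],"fingers":1},{"delta_rot":[0,0,0],"xyz":[0,-0.029,0],"fingers":1},{"delta_rot":[0,0,0],"xyz":[0,-0.04,0],"fingers":1},{"delta_rot":[0,0,0],"xyz":[0,-0.051,0],"fingers":1},{"delta_rot":[0,0,0],"xyz":[0,-0.062,0],"fingers":1},{"delta_rot":[0,0,0],"xyz":[0,-0.073,0],"fingers":1},{"delta_rot":[0,0,0],"xyz":[0,-0.084,0],"fingers":1},{"delta_rot":[0,0,0],"xyz":[0,-0.095,0],"fingers":1}]' && python3 -m crank '[{"delta_rot":[0,0,0],"xyz":[0,-0.011,0],"fingers":1},{"delta_rot":[0,0,0],"xyz":[0,-0.022,0],"fingers":1},{"delta_rot":[0,0,0],"xyz":[0,-0.033,0],"fingers":1},{"delta_rot":[0,0,0],"xyz":[0,-0.044,0],"fingers":1},{"delta_rot":[0,0,0],"xyz":[0,-0.055,0],"fingers":1},{"delta_rot":[0,0,0],"xyz":[0,-0.066,0],"fingers":1},{"delta_rot":[0,0,0],"xyz":[0,-0.076,0],"fingers":1},{"delta_rot":[0,0,0],"xyz":[0,-0.084,0],"fingers":1},{"delta_rot":[0,0,0],"xyz":[0,-0.089,0],"fingers":1},{"delta_rot":[0,0,0],"xyz":[0,-0.091,0],"fingers":1}]' && python3 -m crank '[{"delta_rot":[0,0,0],"xyz":[0,-0.001,0],"fingers":1},{"delta_rot":[0,0,0],"xyz":[0,-0.002,0],"fingers":1},{"delta_rot":[0,0,0],"xyz":[0,-0.003,0],"fingers":1},{"delta_rot":[0,0,0],"xyz":[0,-0.003,0],"fingers":1}]'
```

```text
t: 45.9
eef_pos: [0.5379, 0.1475, 0.0476]
tool_rot: [0.004, 1.0, -0.002, 0.0]
contact_force: [0.1, -13.6, 13.4]
gripper_width: 0.11
grasp_force: 41.3
t: 46.9
eef_pos: [0.5382, 0.2387, 0.0476]
tool_rot: [0.004, 1.0, -0.002, 0.0]
contact_force: [-1.0, -15.3, 15.1]
gripper_width: 0.103
grasp_force: 41.6
t: 47.3
eef_pos: [0.5383, 0.2406, 0.0477]
tool_rot: [0.004, 1.0, -0.002, 0.0]
contact_force: [0.2, -15.2, 14.5]
gripper_width: 0.108
grasp_force: 41.5
```

```bash
python3 -m crank '[{"delta_rot":[0,0,0],"xyz":[0,-0.0015,0],"fingers":1},{"delta_rot":[0,0,0],"xyz":[0,-0.003,0],"fingers":1},{"delta_rot":[0,0,0],"xyz":[0,-0.0045,0],"fingers":1},{"delta_rot":[0,0,0],"xyz":[0,-0.006,0],"fingers":1},{"delta_rot":[0,0,0],"xyz":[0,-0.0075,0],"fingers":1},{"delta_rot":[0,0,0],"xyz":[0,-0.009,0],"fingers":1}]'
```

```text
t: 47.9
eef_pos: [0.5385, 0.2494, 0.0476]
tool_rot: [0.004, 1.0, -0.003, 0.0]
contact_force: [0.7, -14.6, 15.6]
gripper_width: 0.106
grasp_force: 41.5
```

```bash
python3 -m crank '[{"delta_rot":[0,0,0],"xyz":[0,-0.001,0],"fingers":1},{"delta_rot":[0,0,0],"xyz":[0,-0.002,0],"fingers":1},{"delta_rot":[0,0,0],"xyz":[0,-0.003,0],"fingers":1},{"delta_rot":[0,0,0],"xyz":[0,-0.004,0],"fingers":1}]'
python3 w.py p7 .5 .38 .08
```

```text
t: 48.3
eef_pos: [0.5385, 0.2534, 0.0477]
tool_rot: [0.004, 1.0, -0.002, 0.0]
contact_force: [-0.4, -14.1, 14.1]
gripper_width: 0.112
grasp_force: 41.6
[0.5385 0.2538 0.0477] 48.4
```

View pics/p7.png

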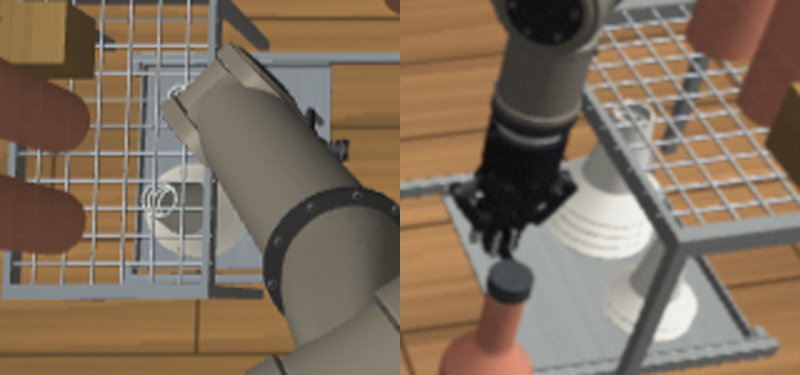

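```bash
python3 -m crank '[{"delta_rot":[0,0,0],"xyz":[0,-0.001,0],"fingers":1},{"delta_rot":[0,0,0],"xyz":[0,-0.002,0],"fingers":1},{"delta_rot":[0,0,0],"xyz":[0,-0.003,0],"fingers":1},{"delta_rot":[0,0,0],"xyz":[0,-0.004,0],"fingers":1},{"delta_rot":[0,0,0],"xyz":[0,-0.005,0],"fingers":1}]'
python3 - <<'E'
from h import *
c=cam('top'); a=cv2.cvtColor(cv2.imread('pics/top0.png'),4)
# deck front edge bar columns at pixel rows ~120..230; print brightness profile
print(a[130,180:206].mean(1).astype(int), a[225,180:206].mean(1).astype(int))
for u in(189,192,194):print(u,[at(c,(u,v),.21)[:2].round(3) for v in(118,230)])
for n in('top0','p6top'):
    a=cv2.cvtColor(cv2.imread(f'pics/{n}.png'),6); print(n,a[141,290:308],a[228,290:308])
for u in(298,300,302):print(u,at(c,(u,142),.018)[1].round(4))
E
```

```text
t: 48.9
eef_pos: [0.5385, 0.2549, 0.0476]
tool_rot: [0.007, 1.0, -0.003, -0.0]
contact_force: [-1.9, -24.6, 22.1]
gripper_width: 0.103
grasp_force: 42.5
[127  99  99  99  99 100  99  99 123 129 128  76  59  71 104 103 104 104
 104 104 104  81  63  60  60  59] [101 101 101  97  90 114 130 130  94  59  59  85 102 102 105 106 105 106
 106 106 105 105 106 106 106 106]
189 [array([0.693, 0.332]), array([0.381, 0.323])]
192 [array([0.693, 0.324]), array([0.381, 0.315])]
194 [array([0.693, 0.319]), array([0.381, 0.31 ])]
top0 [107 103 102 102 102 101 102 102 103 125 128 129 102 102 117 117 117 117] [132 132 131 131 131 131 132 131 131 132 132 132 150 105 121 120 120 120]
p6top [108 105 104 105 104 101 101 101 102 125 127 128 101 102 117 117 116 116] [131 130 131 131 131 130 131 130 131 131 131 131 150 104 120 119 119 120]
298 0.0373
300 0.0307
302 0.0242
```

```bash
python3 -m crank '[{"delta_rot":[0,0,0],"xyz":[0,0.003,0],"fingers":1},{"delta_rot":[0,0,0],"xyz":[0,0.006,0],"fingers":1},{"delta_rot":[0,0,0],"xyz":[0,0.009,0],"fingers":1},{"delta_rot":[0,0,0],"xyz":[0,0.01,0],"fingers":1}]'
```

```text
t: 49.35
eef_pos: [0.5386, 0.2549, 0.0477]
tool_rot: [-0.0, 1.0, -0.001, 0.002]
contact_force: [4.7, -0.1, 4.0]
gripper_width: 0.107
grasp_force: 40.3
```

Unloaded and still home. I'll release, rise and withdraw.

```bash
python3 -m crank '[{"delta_rot":[0,0,0],"xyz":[0,0,0],"fingers":0.6},{"delta_rot":[0,0,0],"xyz":[0,0,0],"fingers":0.2},{"delta_rot":[0,0,0],"xyz":[0,0,0],"fingers":-0.2},{"delta_rot":[0,0,0],"xyz":[0,0,0],"fingers":-0.4},{"delta_rot":[0,0,0],"xyz":[0,0,0],"fingers":-0.4},{"delta_rot":[0,0,0],"xyz":[0,0,-0.02],"fingers":-0.4},{"delta_rot":[0,0,0],"xyz":[0,0,-0.05],"fingers":-0.4},{"delta_rot":[0,0,0],"xyz":[0,0,-0.09],"fingers":-0.4},{"delta_rot":[0,0,0],"xyz":[0,0.02,-0.13],"fingers":-0.4},{"delta_rot":[0,0,0],"xyz":[0,0.06,-0.17],"fingers":-0.4}]' && python3 -m crank '[{"delta_rot":[0,0,0],"xyz":[0,0.05,0],"fingers":-0.4},{"delta_rot":[0,0,0],"xyz":[0,0.1,0],"fingers":-0.4},{"delta_rot":[0,0,0],"xyz":[0,0.15,0],"fingers":-0.4},{"delta_rot":[0,0,0],"xyz":[0,0.2,0],"fingers":-0.4},{"delta_rot":[0,0,0],"xyz":[0,0.25,0],"fingers":-0.4},{"delta_rot":[0,0,0],"xyz":[0,0.3,0],"fingers":-0.4},{"delta_rot":[0,0,0],"xyz":[0,0.3,0],"fingers":-0.4},{"delta_rot":[0,0,0],"xyz":[0,0.3,0],"fingers":-0.4}]'; python3 w.py p8 .54 .36 .05
python3 - <<'E'
from h import *
c=cam('top'); im=c['img'].astype(int); b=(im.max(2)<60)
u,v=proj(c,[.537,.254,.068]).astype(int); k=np.zeros_like(b); k[v-25:v+25,u-8:u+8]=1; b&=k
vs,us=np.nonzero(b); print(at(c,(us.mean(),vs.mean()),.066),len(us))
E
```

```text
t: 50.35
eef_pos: [0.5359, 0.2026, 0.2141]
tool_rot: [-0.001, 1.0, 0.003, 0.0]
contact_force: [0.6, 0.4, 0.8]
gripper_width: 0.703
grasp_force: 0.0
t: 51.15
eef_pos: [0.5361, -0.1014, 0.2119]
tool_rot: [-0.0, 1.0, -0.002, -0.0]
contact_force: [-0.1, 1.1, -0.2]
gripper_width: 0.697
grasp_force: 0.0
[ 0.5365 -0.0986  0.212 ] 51.25
[0.53858446 0.25289323 0.066     ] 129
```

View pics/p8.png

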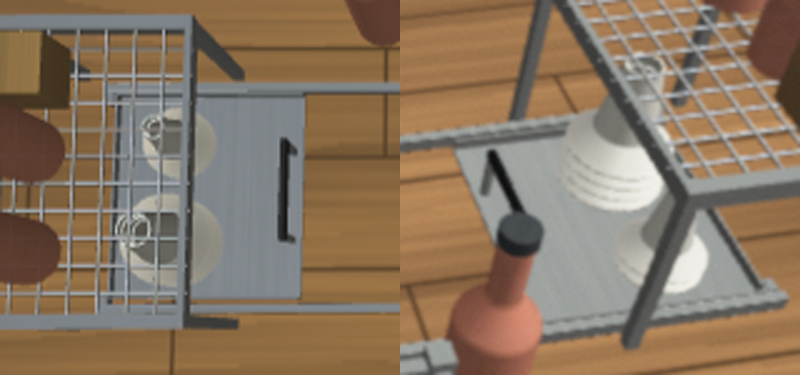

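```bash
python3 -c "
from h import *
print(job.hand_in())"
```

```text
the job is handed in; nothing more can be done
None
```

I nested all four white funnels (three large, one small) on the tray funnels of their own size, slid the tray back until it met its rear stops, and handed the job in; both nests looked upright in the last picture, but I got no verdict back.

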